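# Put the tea light away in the box with the sliding lid

### The arm

A 7-joint arm with a two-finger parallel gripper is mounted at the origin on a cart in front of the work surface, level with it; the furniture and walls round the work are solid. World frame = base frame: x ahead of the robot, y to its left, z up, the work surface at z = 0. Lengths are in m, angles in degrees, forces in N, time in s.
With the tool pointing down it reaches from about 0.425 to 0.875 m from the base axis. Payload 4.7 kg.
Tool frame: the origin (TCP) lies at the very end of the fingers, on their centre line; the grasp point (between the pads) lies 19 mm behind it; x points along the fingers, z is the direction in which the jaws open and shut, and the axes are right-handed (so a half turn about x gives the same grasp; the last joint's range is limited). The gripper opens to 87 mm and grips with 3 to 60 N. Pads are 19 mm wide; open, the fingers measure 117 mm over their backs; the gripper's body (75 mm by 190 mm) begins 51 mm behind the grasp point.
Start: joints at [66.755, 18.392, -4.016, 83.108, 1.295, 78.541, -3.26], TCP at [0.265, -0.594, 0.188] pointing down, gripper open.
Joint ranges: [-163.93, 163.93], [-17.29, 119.83], [-79.2, 71.16], [3.27, 140.29], [-89.18, 269.18], [5.43, 117.66], [-154.24, 154.24]. Speed limits (degrees/s): [147.25, 147.25, 180, 180, 180, 180, 180].

### API

Orientations are given as [roll, pitch, yaw] about the fixed x, y, z axes, in that order (R = Rz(yaw) Ry(pitch) Rx(roll)).
In Python, from cell import env gives the robot as it stands. The module is installed in compiled form; this text tells all that it offers.
- The arm moves only by the tool drive_tool, never from a script. Its argument "increments" is a list of rows, each a list of 2 entries, a list of its own where there are three numbers: the shift along the tool's x, y, z scaled (see below), then the turn, a rotation vector about the tool's x, y, z scaled (see below). In form: [[[dx, dy, dz], [wx, wy, wz]], ...]. A call has 1 to 10 rows; each row shifts and turns the commanded pose from where the row before left it, along the tool's axes as they then stand; what a row does not reach is not made up. The controller multiplies each number of a shift by 0.04 m and each number of a turn by 120 degrees. A row lasts 1/10 s, in which the tool goes at most 50 mm and 8.59 degrees, less where a joint would pass 70% of its speed; a pose out of reach is approached as far as the arm can. A call with a number of a shift or a turn outside -1 to 1 is refused whole. A call with a gripper value outside its range is refused whole. "hand" is the gripper's target within -1 to 1 (fully open at 1, half-way at 0, shut at -1), set as the call begins (left out, the last holds). The fingers move at their own pace and stop on an object; "squeeze" is the grip in N (left out, the last holds). Time passes only in rows, so rows that do not move let the fingers close. It gives the time, the measured TCP pose, the force and the opening at its end, in the units of the state.
- env.get_obs(): the state, without advancing time (a new reading comes with each control period).
- env.read_camera(name): name is "side" or "top" or "wrist"; returns a dict with "frame" (480x640x3 uint8, red, green, blue), "fx", "fy", "cx", "cy" (pixels), "distortion" ([k1, k2, p1, p2, k3] as OpenCV has them; the pictures are not rectified), "R" (3x3) and "t" (3): a world point X has camera coordinates R X + t. Camera axes: x right, y down, z forward; pixel columns grow to the right and rows downward; lengths in m; the calibration is good to about 2 mm. A picture is of the moment at which its call begins. There is no depth.
- env.sign_off(): hands the job in, once; it reports no verdict.
The state is a dict: "time_s": time; "qpos": joint angles; "joint_velocities": joint speeds; "effort": joint torques, N m; "tool_pos": TCP position; "tool_rot": TCP orientation; "force": force on the tool from outside, world axes, zero at the start; "wrist_torque": the same for the moment, N m; "grip_width": finger opening in m.
Only numpy, scipy, OpenCV 4.12 (cv2) and the standard library are available. Lean on these libraries where they do the work, as an engineer would, in place of code of your own. Each camera call takes 0.05 s, during which the arm holds its last target.

### The job

Put the loose tea light away in the wooden box with the sliding lid. The shut lid offers nothing to grip: press your fingertips on its rubber strip, firmly enough to drag it out of its catch but never with more than 25 N on the thin panel, and slide it open without pulling it out of its grooves. Set the tea light down flat on the floor in the empty end beside the stored ones, without dropping it, then slide the lid fully home again and leave the other things on the worktop where they stand.

Things in the scene. Friction and masses are not known exactly. Their poses are not given: they have to be found in the camera images.
- box: fixed light wooden box, 176 long (x) x 112 wide (y) x 52 mm high; origin at the centre of its underside, z up; the lid slides open to its +x (roughly the robot's right). Room inside x -79 to +76, y -47 to +47 mm, floor at z = 6. Side walls 9 mm thick with a groove for the lid at z = 40 under lips up to z = 52; rear (-x) wall the same; the front wall ends below the lid
- box_catch (a point): top of a sprung steel ball in the front wall (box x = 81, y = 0 mm). It sits in a groove across the underside of the shut lid and holds it: about 8 to 12 N along the slide, groove friction included, to break out within the first 5 mm. Then it rubs under the lid and drops back into the groove when the lid is home. Axes as the box's
- box_spot (a point): point on the box's floor (box x = -30, y = 0, z = 6 mm), axes as the box's: middle of the empty rear end, which the opening lid uncovers first; good place for the tea light; fingers closing along the box's x have most room. Two stored tea lights are fixed on the floor at box x = 46, y = +-22 mm
- lid: loose brown wooden panel in the box's grooves, 171.5 (x) x 102 (y) x 6 mm, about 0.2 kg, play 1.5 mm to each side and 1 mm up and down; origin at the centre of its underside, axes as the box's. Shut: box x = 2.25, y = 0, z = 40 mm, no edge to grip, front end flush with the box. Opened by d: x = 2.25 + d. 80 to 120 mm open is enough; it leaves its grooves at 160
- lid_press (a point): good point to press: top of the lid's black ribbed rubber strip (130 x 34 mm), 55 mm behind the lid's middle (-x), 7 mm above its underside, 47 mm above the worktop when shut. 15 to 18 N kept up drags it; less, or pressure lost on the way, slips at the catch. Hard: touch down at 5 mm/s, at 12 mm/s the impact alone can pass 25 N. Pressing where the lid overhangs the front jams it
- tealight_mid (a point): the loose tea light, a low round candle in a white-grey cup, 38 mm across and 15 mm high, 18 g, standing on the worktop; the point is at its centre, 7.5 mm above its underside; z is its upright axis. Behind the work stands a microwave oven 0.27 m high, to its right (y about -0.39) a coffee maker of about 0.35 m: keep the arm on the robot's side of them
- shaker: bystander: white salt shaker with grey cap, 44 mm across, 90 mm high, origin at the centre of its underside
- spice_jar: bystander: clear spice jar with brown label and grey cap, 44 mm across, 109 mm high, origin at the centre of its underside
- fork: bystander: steel fork lying on the worktop, 193 x 26 x 15 mm, origin under its middle, its x lengthwise
- tin: bystander: small food tin with white label, 57 mm across, 72 mm high, origin at the centre of its underside
Not all that is in view belongs to the job. Leave any pink look-alike of the part that bears tealight_mid alone.

How it is judged (in metres and radians):
On the way, in this order (a step that is already met when the one before it is completed fails the run):
1. the lid is slid open by at least 75 mm, with the tea light not yet in the box (x of lid in the frame of box above 0.077 m and horizontal distance between tealight_mid and box_spot above 0.12 m), for 0.2 s.
2. the tea light stands on the floor of the box, let go, with the lid still open (x of lid in the frame of box above 0.05 m and x of tealight_mid in the frame of box between -0.065 and 0.025 m and y of tealight_mid in the frame of box between -0.034 and 0.034 m and z of tealight_mid in the frame of box below 0.0165 m and angle between tealight_mid's own z axis and vertical below 0.12 rad and contact force between the fingers and anything else below 0.05 N), for 0.2 s.
At the end, for the whole second after the job is handed in: the lid is in its grooves, home to within 2.5 mm of the shut position and at rest, and the tea light stands upright on the floor of the box under it (its centre within the empty end, not on top of the stored ones) (x of lid in the frame of box between 0 and 0.0047 m and z of lid in the frame of box between 0.038 and 0.043 m and angle between the z axis of lid and the z axis of box, either way round below 0.05 rad and x of tealight_mid in the frame of box between -0.065 and 0.025 m and y of tealight_mid in the frame of box between -0.034 and 0.034 m and z of tealight_mid in the frame of box below 0.0165 m and angle between tealight_mid's own z axis and vertical below 0.12 rad and linear speed of lid below 0.02 m/s); the robot touches nothing.
It fails at once if the lid is pressed or pushed with more than 25 N (contact force between any of the fingers, the arm and lid above 25 N).
It fails at once if the lid is pulled out of its grooves (open by more than 145 mm, or tipped) (x of lid in the frame of box above 0.147 m or angle between the z axis of lid and the z axis of box, either way round above 0.15 rad).
It fails at once if the tea light is let go in the air (untouched with its centre more than 40 mm above the worktop) (height (world z) of tealight_mid above 0.04 m and contact force between the fingers and tealight below 0.001 N).
It fails at once if the salt shaker, spice jar, tin or fork is moved by more than 20 mm or tipped over (distance of any of shaker, spice_jar, tin, fork from where it was at the start of the episode above 0.02 m or angle between any of shaker, spice_jar, tin's own z axis and vertical above 0.3 rad).
It also fails if it takes over 72 s, if anything falls off the work surface, if the arm or the gripper's body presses on something with over 40 N, if the wrist force passes 120 N, or if a joint passes its speed limit or range.

## Working session

There is one attempt and no reset: what is moved stays moved. The work goes in short steps, Python scripts to look and compute and a tool call to move; the robot and the scene stay as the last step left them, time stands still between calls to the robot, and variables do not carry over. Pictures are saved under pics/ and viewed, and the job is handed in when it is done.

Besides the shell and the picture viewer there is one more tool, called after "Call:" by a JSON object that holds its "op" and its "data", one argument or row to a line. drive_tool: Moves the arm, as the interface text tells. Shifts and turns lie within -1 to 1; 1 stands for 0.04 m of shift or 120 degrees of turn. Its arguments: {"type":"object","properties":{"increments":{"type":"array"},"hand":{"type":"number"},"squeeze":{"type":"number"}},"required":["increments"]}

```bash
mkdir -p pics; ls
python3 - <<'E'
from cell import env
import cv2,numpy as np
o=env.get_obs()
for k,v in o.items(): print(k,np.round(v,4))
for n in ["side","top","wrist"]:
    c=env.read_camera(n)
    cv2.imwrite(f"pics/{n}0.png",c["frame"][:,:,::-1])
    print(n,[round(c[k],1) for k in("fx","fy","cx","cy")],np.round(c["distortion"],4).tolist(),np.round(c["R"],3).tolist(),np.round(c["t"],3).tolist())
E
```

```text
pics
time_s 0.0
qpos [66.7541 18.4384 -4.0174 83.1746  1.2965 78.5409 -3.2609]
joint_velocities [ 0.0728 -0.0391  0.0313  0.0101  0.0178  0.0489 -0.0748]
effort [ 8.00000e-04 -4.91286e+01 -4.03300e-01 -3.12532e+01 -6.39000e-02
  4.37000e-02  2.00000e-04]
tool_pos [ 0.2646 -0.593   0.1865]
tool_rot [-176.4865   89.8912  117.5703]
force [ 0.3598  0.1381 -0.2709]
wrist_torque [ 0.0043 -0.0088 -0.0294]
grip_width 0.0869
side [561.4, 561.4, 317.7, 241.1] [0.0596, 0.0, 0.0, 0.0, 0.0] [[0.72, -0.694, -0.017], [-0.393, -0.387, -0.834], [0.573, 0.607, -0.551]] [-0.336, 0.249, 1.351]
top [589.0, 589.0, 317.9, 241.1] [-0.0754, 0.0, 0.0, 0.0, 0.0] [[0.03, -1.0, -0.008], [-0.98, -0.027, -0.195], [0.195, 0.014, -0.981]] [0.011, 0.5, 1.302]
wrist [337.0, 337.0, 321.9, 239.1] [-0.0255, 0.0, 0.0, 0.0, 0.0] [[0.407, -0.913, -0.001], [-0.878, -0.392, 0.274], [-0.251, -0.11, -0.962]] [-0.65, -0.033, 0.391]
```

View pics/top0.png

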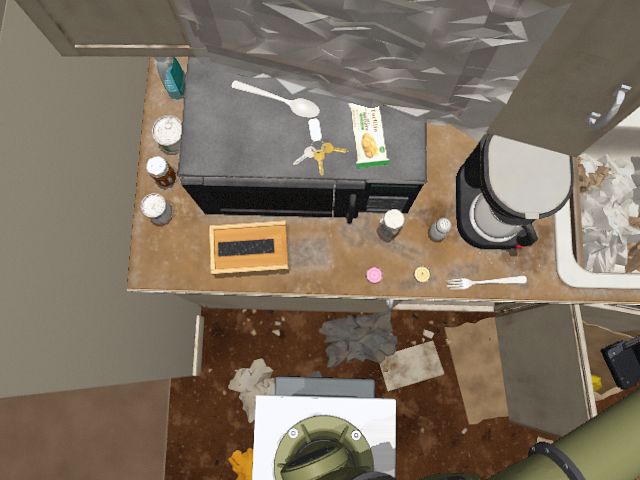

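View pics/side0.png

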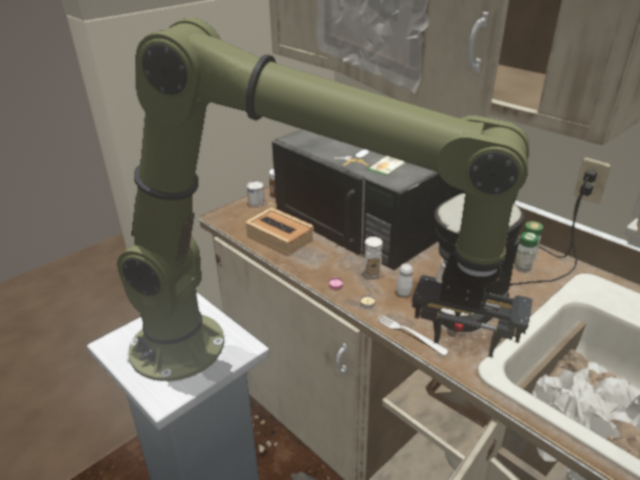

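View pics/wrist0.png

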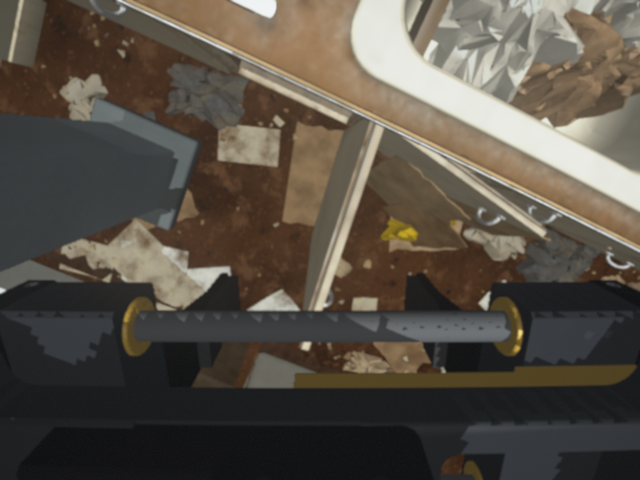

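```bash
cat > h.py <<'E'
from cell import env
import cv2,numpy as np
from scipy.spatial.transform import Rotation as Rn
def cam(n):
    c=env.read_camera(n); c["K"]=np.array([[c["fx"],0,c["cx"]],[0,c["fy"],c["cy"]],[0,0,1]]); c["R"]=np.array(c["R"]);c["t"]=np.array(c["t"]);c["D"]=np.array(c["distortion"]);return c
def px2w(c,uv,z):
    p=cv2.undistortPoints(np.array(uv,float).reshape(-1,1,2),c["K"],c["D"]).reshape(-1,2)
    d=np.c_[p,np.ones(len(p))]@c["R"]; o=-c["R"].T@c["t"]
    s=(z-o[2])/d[:,2]; return o+d*s[:,None]
def w2px(c,X):
    return cv2.projectPoints(np.array(X,float).reshape(-1,1,3),cv2.Rodrigues(c["R"])[0],c["t"],c["K"],c["D"])[0].reshape(-1,2)
def crop(c,x0,y0,x1,y1,s,name):
    cv2.imwrite(name,cv2.resize(c["frame"][y0:y1,x0:x1,::-1],None,fx=s,fy=s,interpolation=cv2.INTER_CUBIC))
def st():
    o=env.get_obs(); print(round(o["time_s"],2),np.round(o["tool_pos"],4),np.round(o["tool_rot"],2),"F",np.round(o["force"],2),"w",round(o["grip_width"],4)); return o
E
python3 - <<'E'
from h import *
c=cam("top")
crop(c,200,210,300,285,8,"pics/top_box.png")
crop(c,355,255,455,295,8,"pics/top_tl.png")
c=cam("side")
crop(c,320,260,420,320,8,"pics/side_tl.png")
crop(c,235,195,325,260,8,"pics/side_box.png")
E
```

```text
(no output)
```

View pics/top_box.png

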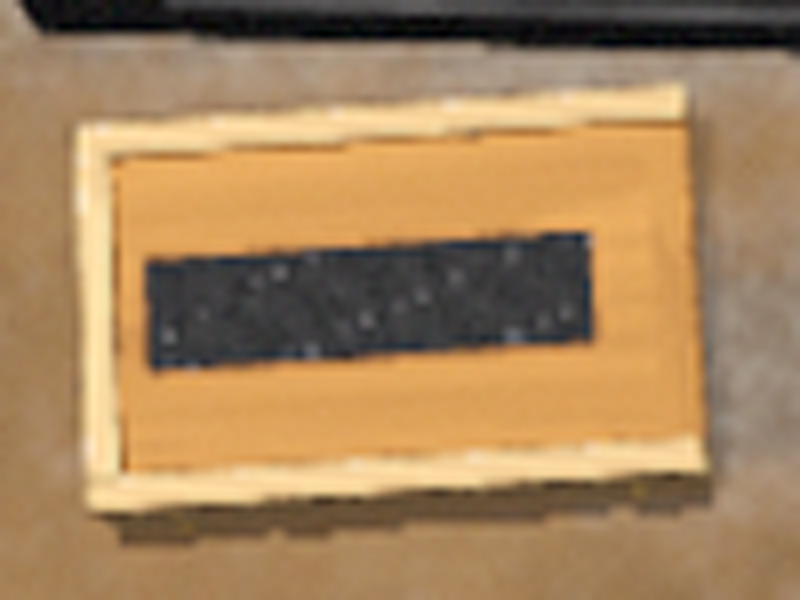

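View pics/top_tl.png

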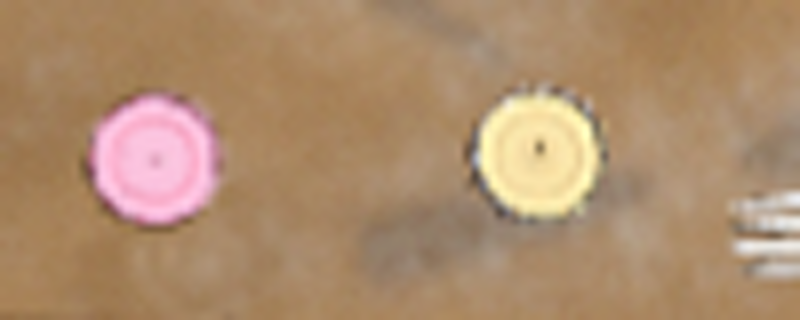

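View pics/side_tl.png

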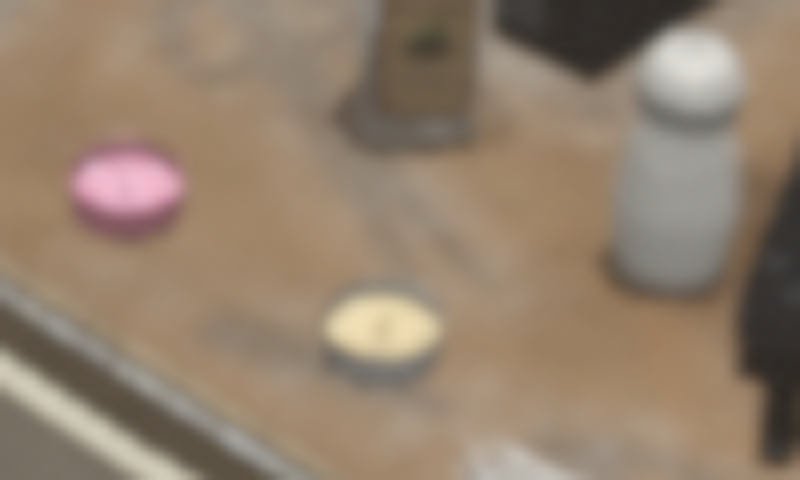

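View pics/side_box.png

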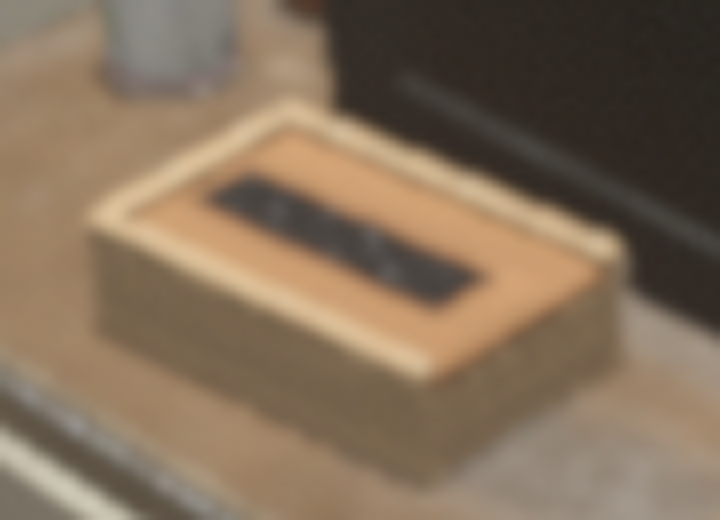

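Top view: the box is at about (249,247). Two things could be the tea light: the pink disc (374.5,275), a look-alike to leave alone, and the yellow candle in a grey cup (422.5,274). The close crop shows the second with a white-grey cup, so I choose that one.

Run:
```python
from h import *
T=cam("top");S=cam("side")
f=lambda pts,x0,y0: (np.array(pts,float)+.5)/8-.5+[x0,y0]
tc=f([[76,126],[685,85],[710,470],[88,512]],200,210)
W=px2w(T,tc,0.052); print(np.round(W,4), [np.linalg.norm(W[i]-W[(i+1)%4]).round(4) for i in range(4)])
sc=f([[295,97],[622,240],[432,378],[92,215]],235,195)
W2=px2w(S,sc,0.052);print(np.round(W2,4), [np.linalg.norm(W2[i]-W2[(i+1)%4]).round(4) for i in range(4)])
st_=f([[147,260],[590,234],[594,342],[153,370]],200,210); W3=px2w(T,st_,0.047);print("strip",np.round(W3,4),W3.mean(0))
for n,w in(("top",W),("side",W2)):
  # order rear-left,front-left,front-right,rear-right => box coords
  B=np.array([[-88,56],[88,56],[88,-56],[-88,-56]])/1000
  a,b=w[:,:2].mean(0),B-B.mean(0)
  q=w[:,:2]-a; th=np.arctan2((b[:,0]*q[:,1]-b[:,1]*q[:,0]).sum(),(b*q).sum()); print(n,a,np.degrees(th))
def seg(c,roi,test,z):
  x0,y0,x1,y1=roi; h=cv2.cvtColor(c["frame"][y0:y1,x0:x1],cv2.COLOR_RGB2HSV); m=test(h); ys,xs=np.nonzero(m); print(len(xs),xs.mean()+x0,ys.mean()+y0); return px2w(c,[[xs.mean()+x0,ys.mean()+y0]],z)[0]
ye=lambda h:(h[...,2]>195)&(h[...,1]>60)
print(seg(T,(410,262,435,288),ye,0.015))
print(seg(S,(358,292,380,312),lambda h:(h[...,2]>185)&(h[...,1]>40),0.015))
# corners at expected by top-cam
print("pink",px2w(T,[[374.3,274.8]],.015), "jar",px2w(T,[[393,219]],.1),px2w(S,f([[410,125]],320,260),0),"shaker",px2w(S,f([[672,275]],320,260),0),"fork",px2w(T,[[447,283],[526,281]],.01))
```

```text
[[0.5287 0.2782 0.052 ]
 [0.5456 0.1025 0.052 ]
 [0.4337 0.0909 0.052 ]
 [0.4165 0.2674 0.052 ]] [np.float64(0.1765), np.float64(0.1125), np.float64(0.1773), np.float64(0.1127)]
[[0.5304 0.2781 0.052 ]
 [0.5473 0.1061 0.052 ]
 [0.4339 0.0864 0.052 ]
 [0.4175 0.2642 0.052 ]] [np.float64(0.1728), np.float64(0.1151), np.float64(0.1785), np.float64(0.1138)]
strip [[0.4908 0.256  0.047 ]
 [0.5021 0.1285 0.047 ]
 [0.4705 0.1259 0.047 ]
 [0.4588 0.2523 0.047 ]] [0.48055506 0.19065515 0.047     ]
top [0.48114165 0.18474773] -84.41182750044015
side [0.48228025 0.18372263] -83.68040437727664
179 421.92737430167597 274.0446927374302
[ 0.43446013 -0.21852664  0.015     ]
81 367.4567901234568 300.2345679012346
[ 0.43163127 -0.22195912  0.015     ]
pink [[ 0.42965554 -0.1074674   0.015     ]] jar [[ 0.54378087 -0.14052261  0.1       ]] [[ 0.53387532 -0.14373249  0.        ]] shaker [[ 5.32918365e-01 -2.60411604e-01  1.11022302e-16]] fork [[ 0.41566043 -0.27802413  0.01      ]
 [ 0.42513467 -0.46489953  0.01      ]]
```

Run:
```python
from h import *
o=st()
M=Rn.from_euler("xyz",o["tool_rot"],degrees=True).as_matrix(); print(M.round(3))
c=cam("wrist"); C=-c["R"].T@c["t"]; print("cam in tool",(M.T@(C-o["tool_pos"])).round(4)); print((c["R"]@M).round(3))
T=cam("top"); print("microwave",px2w(T,[[205,213],[270,214],[400,211]],0.02).round(3)); print("coffee",px2w(T,[[460,245],[515,250],[535,240]],0.02).round(3))
# desired orientation candidates
th=np.radians(-84.2); bx=np.array([np.cos(th),np.sin(th),0])
for s in(1,-1):
  x=np.array([0,0,-1.]); z=s*bx; y=np.cross(z,x); D=np.c_[x,y,z]; rv=Rn.from_matrix(M.T@D).as_rotvec(degrees=True); print(s,"tool y world",y.round(2),"rotvec",rv.round(2))
```

```text
0.35 [ 0.2649 -0.5935  0.1873] [-171.92   89.98  122.14] F [-0.19 -0.01  0.5 ] w 0.0872
[[-0.     0.913  0.408]
 [ 0.     0.408 -0.913]
 [-1.    -0.    -0.   ]]
cam in tool [-0.1975  0.0747  0.0003]
[[-0.    -0.001  1.   ]
 [-0.274 -0.962 -0.001]
 [ 0.962 -0.274  0.   ]]
microwave [[ 0.566  0.296  0.02 ]
 [ 0.567  0.141  0.02 ]
 [ 0.583 -0.166  0.02 ]]
coffee [[ 0.505 -0.308  0.02 ]
 [ 0.497 -0.438  0.02 ]
 [ 0.522 -0.487  0.02 ]]
1 tool y world [0.99 0.1  0.  ] rotvec [ 1.826e+01 -2.000e-02  1.000e-02]
-1 tool y world [-0.99 -0.1  -0.  ] rotvec [-1.6174e+02 -1.0000e-02 -3.0000e-02]
```

```bash
cat >> h.py <<'E'
def plan(target,n,wx=0.0,start=None,M=None,nd=2):
    """n rows to target (world), each with turn wx (units) about tool x; prints rows, simulating rounding"""
    o=env.get_obs()
    p=np.array(start if start is not None else o["tool_pos"],float)
    if M is None: M=Rn.from_euler("xyz",o["tool_rot"],degrees=True).as_matrix()
    rows=[]
    for i in range(n):
        d=M.T@((np.array(target)-p)/(n-i))/0.04
        d=np.round(d,nd); rows.append([d.tolist(),[wx,0,0]]); p=p+M@d*0.04
        M=M@Rn.from_rotvec([np.radians(wx*120),0,0]).as_matrix()
    print(str(rows).replace(" ","")); print("end",p.round(4)); return p,M
E
python3 - <<'E'
from h import *
p,M=plan([0.34,-0.35,0.19],8,-0.07)
p,M=plan([0.39,-0.2,0.17],10,-0.07,p,M)
E
```

```text
[[[-0.01,0.52,-0.6],[-0.07,0,0]],[[-0.01,0.61,-0.52],[-0.07,0,0]],[[-0.01,0.68,-0.42],[-0.07,0,0]],[[-0.01,0.73,-0.32],[-0.07,0,0]],[[-0.01,0.77,-0.21],[-0.07,0,0]],[[-0.0,0.79,-0.09],[-0.07,0,0]],[[-0.01,0.79,0.02],[-0.07,0,0]],[[-0.0,0.78,0.14],[-0.07,0,0]]]
end [ 0.3401 -0.3502  0.1899]
[[[0.05,0.37,0.13],[-0.07,0,0]],[[0.05,0.35,0.19],[-0.07,0,0]],[[0.05,0.32,0.24],[-0.07,0,0]],[[0.05,0.28,0.28],[-0.07,0,0]],[[0.05,0.24,0.32],[-0.07,0,0]],[[0.05,0.19,0.35],[-0.07,0,0]],[[0.05,0.13,0.37],[-0.07,0,0]],[[0.05,0.08,0.38],[-0.07,0,0]],[[0.05,0.02,0.4],[-0.07,0,0]],[[0.05,-0.03,0.39],[-0.07,0,0]]]
end [ 0.3901 -0.2     0.1699]
```

Call:
{"op": "drive_tool", "data": {
  "increments": [
    [[-0.01,0.52,-0.6],[-0.07,0,0]],
    [[-0.01,0.61,-0.52],[-0.07,0,0]],
    [[-0.01,0.68,-0.42],[-0.07,0,0]],
    [[-0.01,0.73,-0.32],[-0.07,0,0]],
    [[-0.01,0.77,-0.21],[-0.07,0,0]],
    [[0,0.79,-0.09],[-0.07,0,0]],
    [[-0.01,0.79,0.02],[-0.07,0,0]],
    [[0,0.78,0.14],[-0.07,0,0]]
  ],
  "hand": -1,
  "squeeze": 20
}}

```text
time_s: 1.25
tool_pos: [0.3404, -0.349, 0.1902]
tool_rot: [-69.9, 90.0, -68.4]
force: [0.3, -0.2, 0.9]
grip_width: 0.031
```

Call:
{"op": "drive_tool", "data": {
  "increments": [
    [[0.05,0.37,0.13],[-0.07,0,0]],
    [[0.05,0.35,0.19],[-0.07,0,0]],
    [[0.05,0.32,0.24],[-0.07,0,0]],
    [[0.05,0.28,0.28],[-0.07,0,0]],
    [[0.05,0.24,0.32],[-0.07,0,0]],
    [[0.05,0.19,0.35],[-0.07,0,0]],
    [[0.05,0.13,0.37],[-0.07,0,0]],
    [[0.05,0.08,0.38],[-0.07,0,0]],
    [[0.05,0.02,0.4],[-0.07,0,0]],
    [[0.05,-0.03,0.39],[-0.07,0,0]]
  ]
}}

```text
time_s: 2.25
tool_pos: [0.3904, -0.1994, 0.1701]
tool_rot: [-136.4, 90.0, -50.8]
force: [0.8, 0.3, -0.6]
grip_width: 0.0006
```

Run:
```python
from h import *
o=st(); print(o["qpos"].round(1) if hasattr(o["qpos"],"round") else o["qpos"])
c=cam("wrist"); cv2.imwrite("pics/w1.png",c["frame"][:,:,::-1])
print(w2px(c,[[0.4335,-0.22,0.015],[0.43,-0.107,.015]]))
```

```text
2.25 [ 0.3904 -0.1994  0.1701] [-136.42   89.96  -50.82] F [ 0.82  0.31 -0.56] w 0.0006
[ 49.9  -6.6 -24.3 112.   -2.8  74.  112.1]
[[306.95273528 255.85317774]
 [409.43237471 245.27786194]]
```

View pics/w1.png

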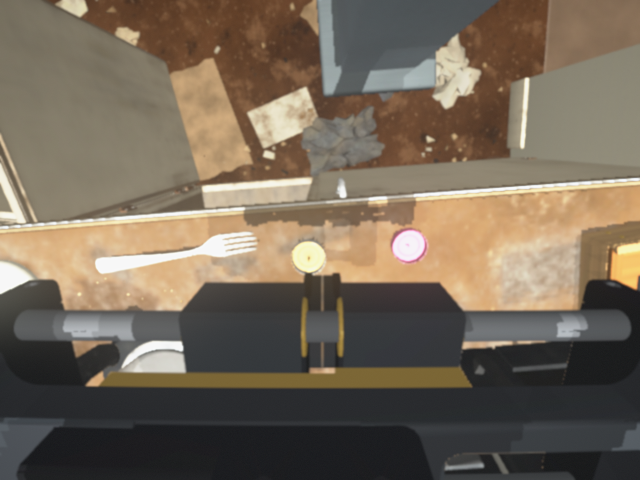

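Run:
```python
from h import *
c=cam("wrist"); 
h=cv2.cvtColor(c["frame"],cv2.COLOR_RGB2HSV)[235:280,285:335]; m=(h[...,2]>195)&(h[...,1]>60)&(h[...,0]>18)&(h[...,0]<35); ys,xs=np.nonzero(m); u=[xs.mean()+285,ys.mean()+235];print(len(xs),u,np.ptp(xs),np.ptp(ys),px2w(c,[u],.014))
p,M=plan([0.445,0.04,0.15],8,0.0)
p,M=plan([0.47,0.225,0.13],8,-0.011,p,M)
```

```text
208 [np.float64(301.11538461538464), np.float64(257.1394230769231)] 34 31 [[ 0.43583149 -0.22314048  0.014     ]]
[[[0.06,-0.11,0.76],[0.0,0,0]],[[0.06,-0.11,0.75],[0.0,0,0]],[[0.06,-0.11,0.76],[0.0,0,0]],[[0.06,-0.11,0.75],[0.0,0,0]],[[0.07,-0.11,0.76],[0.0,0,0]],[[0.06,-0.11,0.75],[0.0,0,0]],[[0.07,-0.11,0.76],[0.0,0,0]],[[0.06,-0.11,0.75],[0.0,0,0]]]
end [0.4449 0.04   0.1501]
[[[0.06,-0.03,0.58],[-0.011,0,0]],[[0.06,-0.05,0.58],[-0.011,0,0]],[[0.06,-0.06,0.58],[-0.011,0,0]],[[0.06,-0.07,0.58],[-0.011,0,0]],[[0.07,-0.09,0.58],[-0.011,0,0]],[[0.06,-0.1,0.58],[-0.011,0,0]],[[0.07,-0.11,0.57],[-0.011,0,0]],[[0.06,-0.13,0.57],[-0.011,0,0]]]
end [0.4701 0.2251 0.1301]
```

Call:
{"op": "drive_tool", "data": {
  "increments": [
    [[0.06,-0.11,0.76],[0,0,0]],
    [[0.06,-0.11,0.75],[0,0,0]],
    [[0.06,-0.11,0.76],[0,0,0]],
    [[0.06,-0.11,0.75],[0,0,0]],
    [[0.07,-0.11,0.76],[0,0,0]],
    [[0.06,-0.11,0.75],[0,0,0]],
    [[0.07,-0.11,0.76],[0,0,0]],
    [[0.06,-0.11,0.75],[0,0,0]]
  ]
}}

```text
time_s: 3.15
tool_pos: [0.4457, 0.0379, 0.1502]
tool_rot: [-127.2, 89.9, -42.2]
force: [-1.0, -0.1, 0.3]
grip_width: 0.0009
```

Call:
{"op": "drive_tool", "data": {
  "increments": [
    [[0.06,-0.03,0.58],[-0.011,0,0]],
    [[0.06,-0.05,0.58],[-0.011,0,0]],
    [[0.06,-0.06,0.58],[-0.011,0,0]],
    [[0.06,-0.07,0.58],[-0.011,0,0]],
    [[0.07,-0.09,0.58],[-0.011,0,0]],
    [[0.06,-0.1,0.58],[-0.011,0,0]],
    [[0.07,-0.11,0.57],[-0.011,0,0]],
    [[0.06,-0.13,0.57],[-0.011,0,0]],
    [[0,0,0],[0,0,0]]
  ]
}}

```text
time_s: 4.05
tool_pos: [0.4712, 0.2255, 0.1299]
tool_rot: [1.5, 89.9, 97.4]
force: [-0.1, 0.6, -0.5]
grip_width: 0.0004
```

Run:
```python
from h import *
o=st(); print(np.round(o["qpos"],1))
c=cam("wrist"); cv2.imwrite("pics/w2.png",c["frame"][:,:,::-1])
C=np.array([.4815,.1845,0]); th=np.radians(-84.2)
bx=np.array([np.cos(th),np.sin(th),0]); by=np.array([-bx[1],bx[0],0])
for p in [(-88,56,52),(-88,-56,52),(88,-56,52),(-52.75,0,47)]: print(p,w2px(c,[C+p[0]/1e3*bx+p[1]/1e3*by+[0,0,p[2]/1e3]]).round(1))
```

```text
4.05 [0.4712 0.2255 0.1299] [ 1.54 89.85 97.38] F [-0.12  0.62 -0.47] w 0.0004
[ 22.3  10.5 -55.2 104.1   9.   70.1  60.4]
(-88, 56, 52) [[373.6 302. ]]
(-88, -56, 52) [[379.4 175.9]]
(88, -56, 52) [[162.3 176.2]]
(-52.75, 0, 47) [[334.9 240.7]]
```

View pics/w2.png

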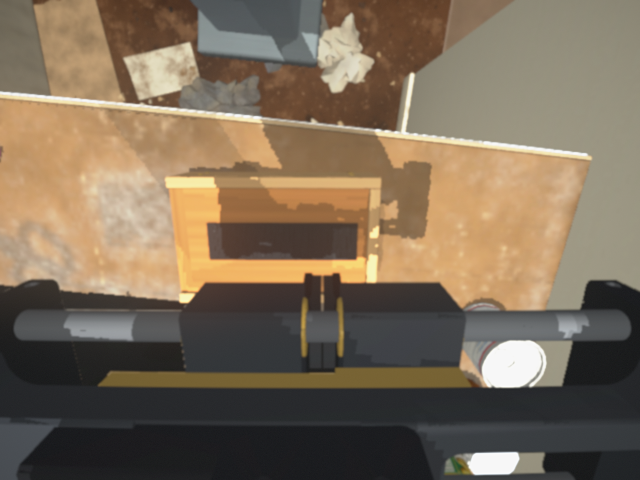

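Call:
{"op": "drive_tool", "data": {
  "increments": [
    [[0.31,-0.02,0.05],[0,0,0]],
    [[0.31,-0.02,0.05],[0,0,0]],
    [[0.31,-0.02,0.05],[0,0,0]],
    [[0.31,-0.02,0.05],[0,0,0]],
    [[0.31,-0.02,0.05],[0,0,0]],
    [[0.31,-0.02,0.05],[0,0,0]],
    [[0,0,0],[0,0,0]],
    [[0,0,0],[0,0,0]]
  ]
}}

```text
time_s: 4.9
tool_pos: [0.4745, 0.2354, 0.0552]
tool_rot: [81.2, 90.0, 177.1]
force: [-0.0, -0.1, 0.6]
grip_width: 0.0003
```

Run:
```python
from h import *
o=st()
c=cam("wrist"); crop(c,150,150,410,300,3,"pics/w3.png")
st()
```

```text
4.9 [0.4745 0.2354 0.0552] [ 81.22  89.96 177.06] F [-0.   -0.13  0.59] w 0.0003
4.95 [0.4749 0.2355 0.0557] [-59.86  89.98  35.98] F [-0.02  0.12 -0.17] w 0.0006
```

View pics/w3.png

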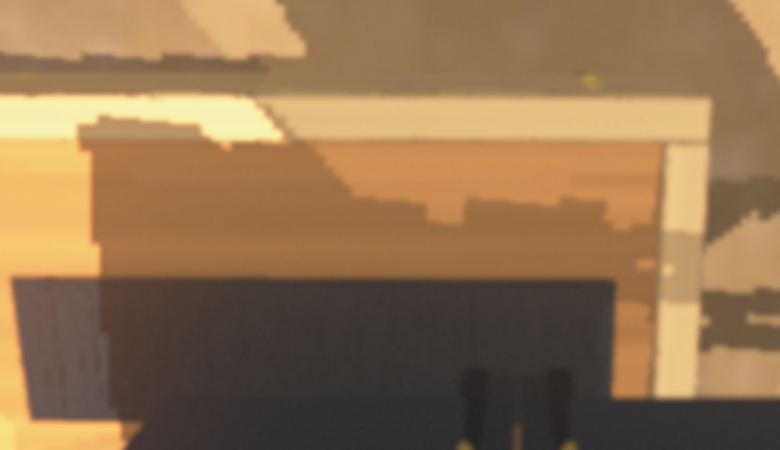

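Call:
{"op": "drive_tool", "data": {
  "increments": [
    [[0.013,0,0],[0,0,0]],
    [[0.013,0,0],[0,0,0]],
    [[0.013,0,0],[0,0,0]],
    [[0.013,0,0],[0,0,0]],
    [[0.013,0,0],[0,0,0]],
    [[0.013,0,0],[0,0,0]],
    [[0.013,0,0],[0,0,0]],
    [[0.013,0,0],[0,0,0]],
    [[0.013,0,0],[0,0,0]],
    [[0.013,0,0],[0,0,0]]
  ]
}}

```text
time_s: 5.95
tool_pos: [0.4747, 0.2352, 0.0503]
tool_rot: [163.7, 90.0, -100.4]
force: [-1.2, -0.4, 0.1]
grip_width: 0.0006
```

Call:
{"op": "drive_tool", "data": {
  "increments": [
    [[0.012,0,0],[0,0,0]],
    [[0.012,0,0],[0,0,0]],
    [[0.012,0,0],[0,0,0]],
    [[0.012,0,0],[0,0,0]]
  ]
}}

```text
time_s: 6.35
tool_pos: [0.4747, 0.2352, 0.0483]
tool_rot: [166.5, 90.0, -97.7]
force: [0.2, -0.3, 0.5]
grip_width: 0.0003
```

Call:
{"op": "drive_tool", "data": {
  "increments": [
    [[0.012,0,0],[0,0,0]],
    [[0.012,0,0],[0,0,0]]
  ]
}}

```text
time_s: 6.55
tool_pos: [0.4748, 0.2352, 0.0474]
tool_rot: [-169.1, 90.0, -73.3]
force: [0.5, -0.3, 0.5]
grip_width: 0.0003
```

Call:
{"op": "drive_tool", "data": {
  "increments": [
    [[0.012,0,0],[0,0,0]]
  ]
}}

```text
time_s: 6.65
tool_pos: [0.4748, 0.2352, 0.0469]
tool_rot: [-164.9, 90.0, -69.0]
force: [0.3, -0.1, 1.2]
grip_width: 0.0007
```

Call:
{"op": "drive_tool", "data": {
  "increments": [
    [[0.012,0,0],[0,0,0]]
  ]
}}

```text
time_s: 6.75
tool_pos: [0.4747, 0.2352, 0.0464]
tool_rot: [160.7, 90.0, -103.5]
force: [-1.0, 0.7, -0.4]
grip_width: 0.0002
```

Call:
{"op": "drive_tool", "data": {
  "increments": [
    [[0.012,0,0],[0,0,0]]
  ]
}}

```text
time_s: 6.85
tool_pos: [0.4747, 0.2352, 0.046]
tool_rot: [172.3, 90.0, -91.9]
force: [0.2, 0.3, 0.7]
grip_width: 0.0001
```

Call:
{"op": "drive_tool", "data": {
  "increments": [
    [[0.012,0,0],[0,0,0]]
  ]
}}

```text
time_s: 6.95
tool_pos: [0.4747, 0.2353, 0.0455]
tool_rot: [174.6, 90.0, -89.6]
force: [0.9, -0.6, 0.6]
grip_width: 0.0008
```

Call:
{"op": "drive_tool", "data": {
  "increments": [
    [[0.012,0,0],[0,0,0]]
  ]
}}

```text
time_s: 7.05
tool_pos: [0.4747, 0.2352, 0.045]
tool_rot: [140.8, 90.0, -123.4]
force: [-0.1, -0.8, 0.4]
grip_width: 0.0003
```

Call:
{"op": "drive_tool", "data": {
  "increments": [
    [[0.012,0,0],[0,0,0]]
  ]
}}

```text
time_s: 7.15
tool_pos: [0.4747, 0.2352, 0.0445]
tool_rot: [174.0, 90.0, -90.2]
force: [-0.1, -0.1, -0.6]
grip_width: 0.0005
```

Call:
{"op": "drive_tool", "data": {
  "increments": [
    [[0.012,0,0],[0,0,0]]
  ]
}}

```text
time_s: 7.25
tool_pos: [0.4748, 0.2352, 0.044]
tool_rot: [166.7, 90.0, -97.4]
force: [-0.5, 0.5, -0.4]
grip_width: 0.0004
```

Run:
```python
from h import *
c=cam("side"); crop(c,225,160,345,250,6,"pics/s4.png")
st()
```

```text
7.3 [0.4747 0.2352 0.044 ] [ 125.32   89.99 -138.86] F [ 0.61 -0.65  0.14] w 0.0006
```

View pics/s4.png

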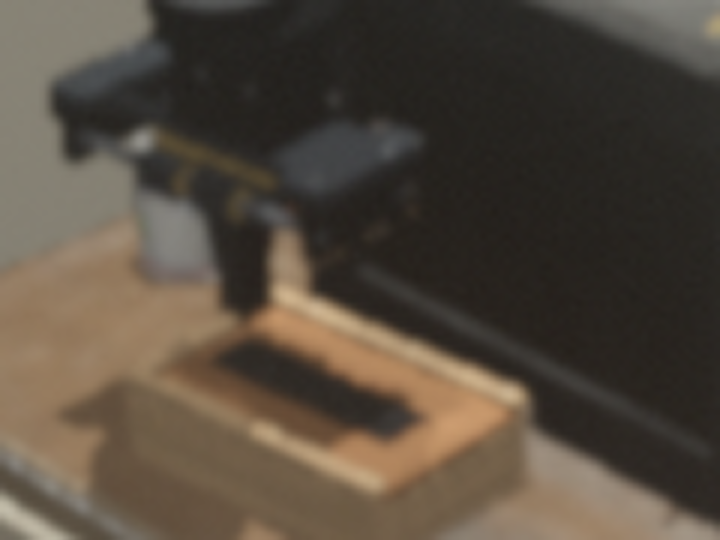

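Run:
```python
from h import *
c=cam("side"); cv2.imwrite("pics/s4full.png",c["frame"][:,:,::-1])
print(w2px(c,[[.4747,.2352,.044],[.4747,.2352,.06],[0.4752,0.2375,.047]]))
t=cam("top");crop(t,190,150,310,290,4,"pics/t4.png"); print(w2px(t,[[.4747,.2352,.044]]))
w=cam("wrist");cv2.imwrite("pics/w4.png",w["frame"][:,:,::-1]); print(w2px(w,[[.4747,.2352,.044],[.4747,.2352,.063]]))
```

```text
[[266.72747038 220.19430089]
 [266.37779246 215.75734321]
 [266.31212944 219.03640004]]
[[226.69354814 249.43651916]]
[[322.69934218 268.25210587]
 [322.76005088 280.13191141]]
```

View pics/t4.png

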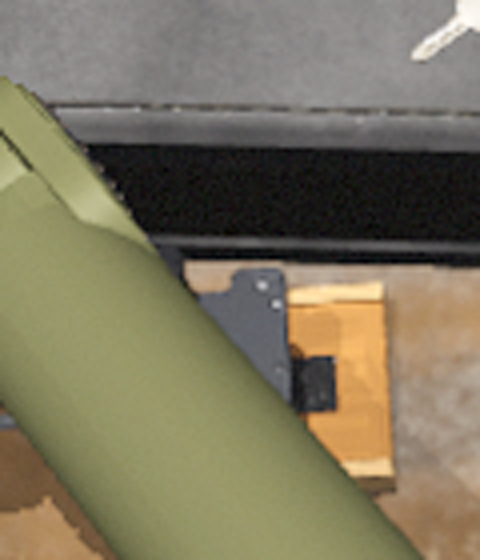

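View pics/w4.png

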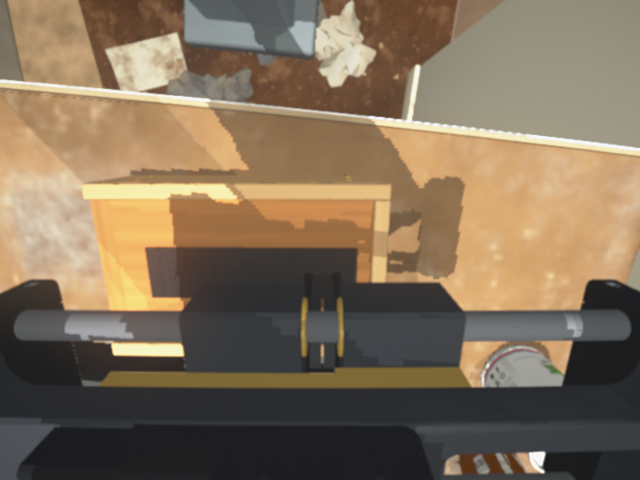

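Run:
```python
from h import *
im=cv2.imread("pics/w4.png")[260:380,260:390]; im=np.clip(255*(im/255.)**0.4,0,255).astype(np.uint8)
cv2.imwrite("pics/w4c.png",cv2.resize(im,None,fx=6,fy=4.9,interpolation=cv2.INTER_CUBIC))
im=cv2.imread("pics/side0.png")[260:370,400:545]; im=np.clip(255*(im/255.)**0.5,0,255).astype(np.uint8)
c=cam("side"); 
p=np.array([.2649,-.5935,.1873]); z=np.array([.408,-.913,0]); y=np.array([.913,.408,0])
pts=[p+s*z*.0435+t*y*.0095 for s in(1,-1) for t in(1,-1)]+[p+s*z*.0435+[0,0,.019] for s in(1,-1)]
big=cv2.resize(im,None,fx=5,fy=5,interpolation=cv2.INTER_CUBIC)
for q in w2px(c,pts): 
    print(q); cv2.circle(big,(int((q[0]-400)*5+2),int((q[1]-260)*5+2)),3,(0,0,255),-1)
cv2.imwrite("pics/s0c.png",big)
w=cam("wrist"); o=st(); M=np.array([[0,-.995,-.1],[0,-.1,.995],[-1,0,0]]).astype(float)
for a in (0,-.01,-.02,-.03,-.04): print(a,w2px(w,[np.array(o["tool_pos"])+M@[a,.0095,0],np.array(o["tool_pos"])+M@[a,-.0095,0]]).round(1).tolist())
```

```text
[486.36229476 362.74941958]
[484.87799358 369.98442165]
[438.48658545 350.25613625]
[436.3670276  357.09901908]
[487.13668319 358.75810434]
[438.43076731 346.17389551]
7.55 [0.4747 0.2352 0.0441] [ 164.16   90.   -100.02] F [-0.29  0.35  0.1 ] w 0.0005
0 [[322.8, 253.8], [322.7, 282.3]]
-0.01 [[322.8, 259.2], [322.8, 288.9]]
-0.02 [[322.8, 265.1], [322.8, 296.1]]
-0.03 [[322.9, 271.7], [322.8, 304.1]]
-0.04 [[322.9, 278.9], [322.9, 312.9]]
```

View pics/w4c.png

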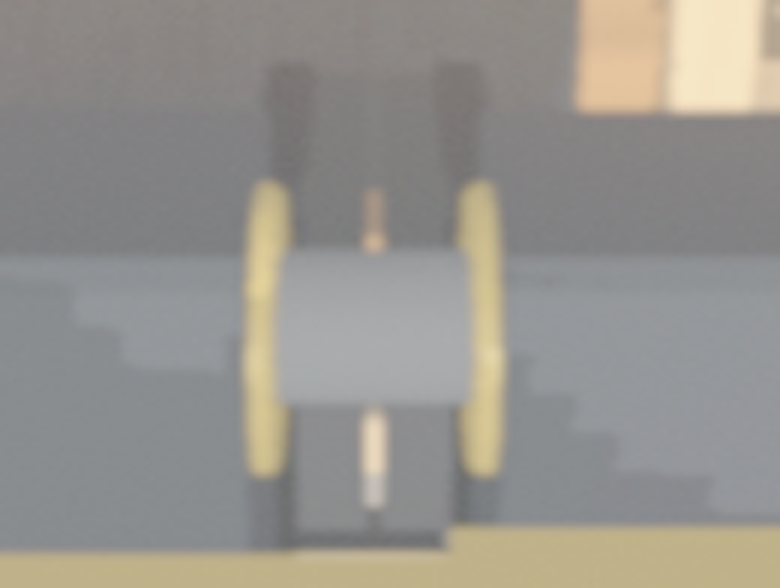

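View pics/s0c.png

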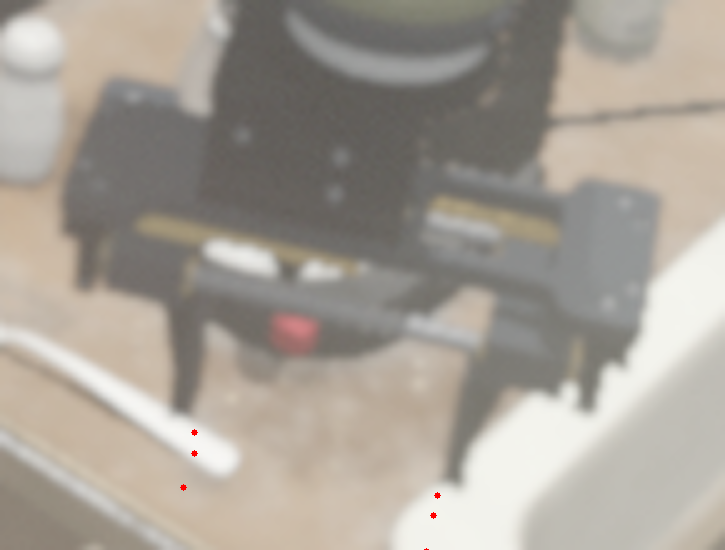

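Call:
{"op": "drive_tool", "data": {
  "increments": [
    [[0.02,0,0],[0,0,0]],
    [[0.02,0,0],[0,0,0]],
    [[0.02,0,0],[0,0,0]],
    [[0.02,0,0],[0,0,0]],
    [[0.02,0,0],[0,0,0]],
    [[0.02,0,0],[0,0,0]],
    [[0.015,0,0],[0,0,0]],
    [[0.015,0,0],[0,0,0]],
    [[0.012,0,0],[0,0,0]],
    [[0.012,0,0],[0,0,0]]
  ]
}}

```text
time_s: 8.55
tool_pos: [0.4748, 0.2352, 0.0371]
tool_rot: [-171.6, 90.0, -75.8]
force: [-0.3, -0.2, -1.1]
grip_width: 0.0005
```

Run:
```python
from h import *
c=cam("side"); im=c["frame"][170:250,225:325,::-1]; im=np.clip(255*(im/255.)**0.5,0,255).astype(np.uint8)
cv2.imwrite("pics/s5.png",cv2.resize(im,None,fx=7,fy=7,interpolation=cv2.INTER_CUBIC))
o=st(); print(w2px(c,[np.array(o["tool_pos"])+[0,0,a] for a in(0,.01,.02,.03)]))
```

```text
8.6 [0.4747 0.2352 0.037 ] [ 129.36   89.99 -134.83] F [ 0.28 -0.32 -0.45] w 0.0007
[[266.8827517  222.12115331]
 [266.66575319 219.36576798]
 [266.44721562 216.59266389]
 [266.22712083 213.80164506]]
```

View pics/s5.png

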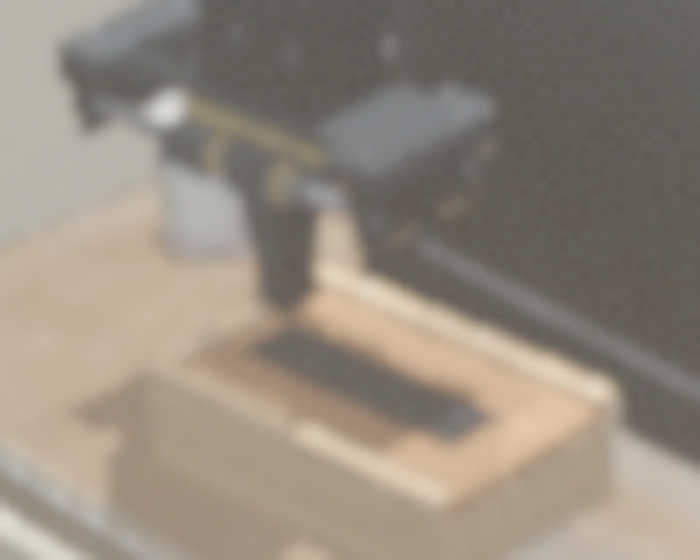

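Call:
{"op": "drive_tool", "data": {
  "increments": [
    [[0.03,0,0],[0,0,0]],
    [[0.03,0,0],[0,0,0]],
    [[0.03,0,0],[0,0,0]],
    [[0.02,0,0],[0,0,0]],
    [[0.02,0,0],[0,0,0]],
    [[0.02,0,0],[0,0,0]],
    [[0.012,0,0],[0,0,0]],
    [[0.012,0,0],[0,0,0]],
    [[0.012,0,0],[0,0,0]]
  ]
}}

```text
time_s: 9.5
tool_pos: [0.4748, 0.2352, 0.0297]
tool_rot: [-165.4, 90.0, -69.6]
force: [-0.4, 0.1, -0.3]
grip_width: 0.0003
```

Run:
```python
from h import *
c=cam("side"); im=c["frame"][170:250,225:325,::-1]; im=np.clip(255*(im/255.)**0.5,0,255).astype(np.uint8)
cv2.imwrite("pics/s6.png",cv2.resize(im,None,fx=7,fy=7,interpolation=cv2.INTER_CUBIC))
o=st()
```

```text
9.55 [0.4747 0.2352 0.0296] [ 130.02   89.99 -134.17] F [-0.34  0.15 -0.78] w 0.0005
```

View pics/s6.png

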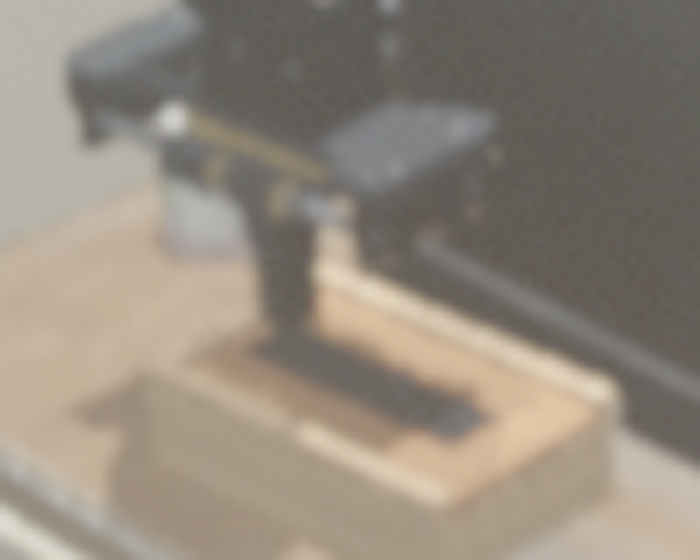

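Call:
{"op": "drive_tool", "data": {
  "increments": [
    [[0.015,0,0],[0,0,0]],
    [[0.015,0,0],[0,0,0]],
    [[0.013,0,0],[0,0,0]],
    [[0.013,0,0],[0,0,0]],
    [[0.013,0,0],[0,0,0]]
  ]
}}

```text
time_s: 10.05
tool_pos: [0.4748, 0.2352, 0.0269]
tool_rot: [-151.7, 90.0, -55.9]
force: [0.6, -0.0, 0.3]
grip_width: 0.0003
```

Call:
{"op": "drive_tool", "data": {
  "increments": [
    [[0.013,0,0],[0,0,0]],
    [[0.013,0,0],[0,0,0]],
    [[0.013,0,0],[0,0,0]]
  ]
}}

```text
time_s: 10.35
tool_pos: [0.4747, 0.2352, 0.0253]
tool_rot: [154.6, 90.0, -109.6]
force: [0.2, 0.4, 0.3]
grip_width: 0.0005
```

Call:
{"op": "drive_tool", "data": {
  "increments": [
    [[0.013,0,0],[0,0,0]],
    [[0.013,0,0],[0,0,0]]
  ]
}}

```text
time_s: 10.55
tool_pos: [0.4748, 0.2352, 0.0243]
tool_rot: [-178.3, 90.0, -82.5]
force: [0.6, 0.6, 0.2]
grip_width: 0.0002
```

Call:
{"op": "drive_tool", "data": {
  "increments": [
    [[0.013,0,0],[0,0,0]],
    [[0.013,0,0],[0,0,0]]
  ]
}}

```text
time_s: 10.75
tool_pos: [0.4748, 0.2352, 0.0232]
tool_rot: [-166.4, 90.0, -70.6]
force: [-0.1, -0.7, 0.1]
grip_width: -0.0001
```

Call:
{"op": "drive_tool", "data": {
  "increments": [
    [[0.013,0,0],[0,0,0]],
    [[0.013,0,0],[0,0,0]]
  ]
}}

```text
time_s: 10.95
tool_pos: [0.4748, 0.2353, 0.0222]
tool_rot: [-130.3, 90.0, -34.5]
force: [0.8, 0.9, 0.3]
grip_width: 0.0006
```

Call:
{"op": "drive_tool", "data": {
  "increments": [
    [[0.013,0,0],[0,0,0]]
  ]
}}

```text
time_s: 11.05
tool_pos: [0.4747, 0.2352, 0.0216]
tool_rot: [141.7, 90.0, -122.5]
force: [-0.2, 0.5, -0.4]
grip_width: 0.0003
```

Call:
{"op": "drive_tool", "data": {
  "increments": [
    [[0.013,0,0],[0,0,0]]
  ]
}}

```text
time_s: 11.15
tool_pos: [0.4747, 0.2352, 0.0212]
tool_rot: [172.5, 90.0, -91.7]
force: [0.1, 1.4, -0.4]
grip_width: 0.0004
```

Call:
{"op": "drive_tool", "data": {
  "increments": [
    [[0.013,0,0],[0,0,0]]
  ]
}}

```text
time_s: 11.25
tool_pos: [0.4748, 0.2352, 0.0206]
tool_rot: [-173.8, 90.0, -78.0]
force: [-0.1, 0.2, 0.4]
grip_width: 0.0005
```

Run:
```python
from h import *
c=cam("side"); im=c["frame"][170:250,225:325,::-1]; im=np.clip(255*(im/255.)**0.5,0,255).astype(np.uint8)
cv2.imwrite("pics/s7.png",cv2.resize(im,None,fx=7,fy=7,interpolation=cv2.INTER_CUBIC))
c=cam("wrist");crop(c,150,150,410,300,3,"pics/w7.png")
o=st()
```

```text
11.35 [0.4747 0.2352 0.0206] [ 117.8    89.99 -146.38] F [0.54 0.05 0.88] w 0.0005
```

View pics/s7.png

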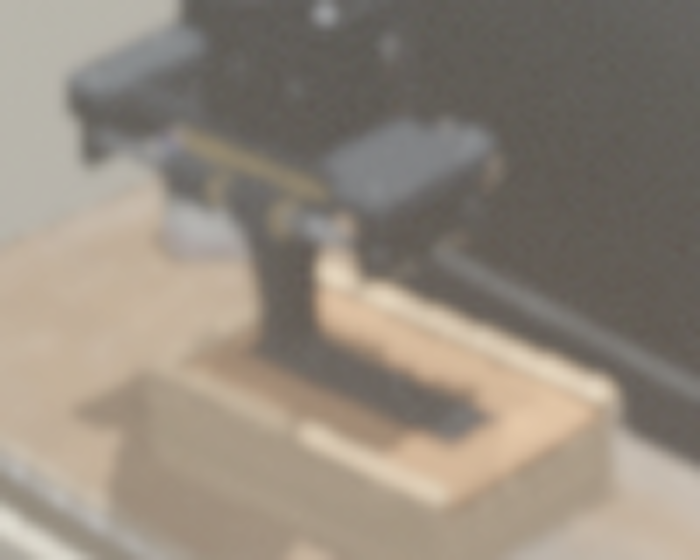

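View pics/w7.png

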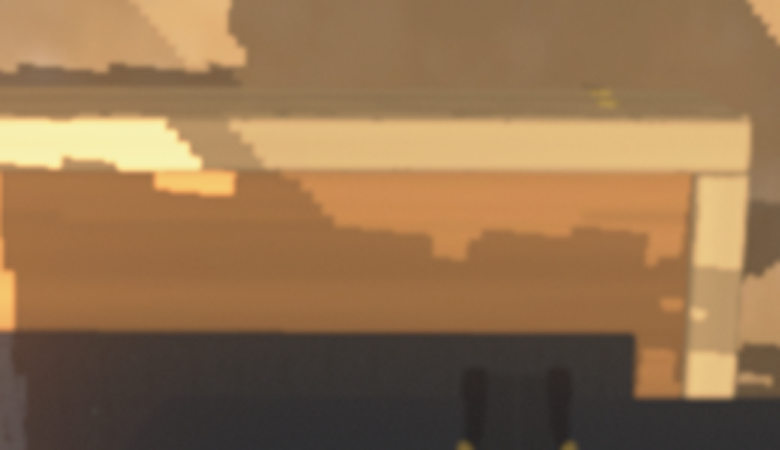

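Call:
{"op": "drive_tool", "data": {
  "increments": [
    [[0.012,0,0],[0,0,0]]
  ]
}}

```text
time_s: 11.45
tool_pos: [0.4748, 0.2353, 0.0202]
tool_rot: [-113.7, 90.0, -17.9]
force: [-0.3, -0.5, 0.7]
grip_width: 0.0003
```

Call:
{"op": "drive_tool", "data": {
  "increments": [
    [[0.012,0,0],[0,0,0]]
  ]
}}

```text
time_s: 11.55
tool_pos: [0.4748, 0.2352, 0.0197]
tool_rot: [178.5, 90.0, -85.7]
force: [0.7, -0.2, -1.4]
grip_width: 0.0006
```

Call:
{"op": "drive_tool", "data": {
  "increments": [
    [[0.012,0,0],[0,0,0]]
  ]
}}

```text
time_s: 11.65
tool_pos: [0.4748, 0.2352, 0.0192]
tool_rot: [171.8, 90.0, -92.4]
force: [-0.6, 0.2, 0.3]
grip_width: 0.0003
```

Call:
{"op": "drive_tool", "data": {
  "increments": [
    [[0.012,0,0],[0,0,0]]
  ]
}}

```text
time_s: 11.75
tool_pos: [0.4747, 0.2352, 0.0187]
tool_rot: [-176.6, 90.0, -80.8]
force: [-0.1, -0.1, 0.1]
grip_width: 0.0001
```

Call:
{"op": "drive_tool", "data": {
  "increments": [
    [[0.012,0,0],[0,0,0]]
  ]
}}

```text
time_s: 11.85
tool_pos: [0.4747, 0.2352, 0.0182]
tool_rot: [167.0, 90.0, -97.2]
force: [0.5, 0.9, 0.2]
grip_width: 0.0005
```

Call:
{"op": "drive_tool", "data": {
  "increments": [
    [[0.012,0,0],[0,0,0]]
  ]
}}

```text
time_s: 11.95
tool_pos: [0.4747, 0.2352, 0.0177]
tool_rot: [143.5, 90.0, -120.7]
force: [0.1, 0.1, 0.1]
grip_width: 0.0004
```

Call:
{"op": "drive_tool", "data": {
  "increments": [
    [[0.012,0,0],[0,0,0]]
  ]
}}

```text
time_s: 12.05
tool_pos: [0.4747, 0.2352, 0.0173]
tool_rot: [170.4, 90.0, -93.8]
force: [-0.2, -0.4, 0.0]
grip_width: 0.0006
```

Call:
{"op": "drive_tool", "data": {
  "increments": [
    [[0.012,0,0],[0,0,0]]
  ]
}}

```text
time_s: 12.15
tool_pos: [0.4747, 0.2352, 0.0168]
tool_rot: [145.4, 90.0, -118.8]
force: [0.7, -0.1, -0.2]
grip_width: 0.0001
```

Call:
{"op": "drive_tool", "data": {
  "increments": [
    [[0.012,0,0],[0,0,0]]
  ]
}}

```text
time_s: 12.25
tool_pos: [0.4748, 0.2352, 0.0163]
tool_rot: [-166.6, 90.0, -70.8]
force: [-0.4, 0.2, 0.8]
grip_width: 0.0004
```

Call:
{"op": "drive_tool", "data": {
  "increments": [
    [[0.012,0,0],[0,0,0]]
  ]
}}

```text
time_s: 12.35
tool_pos: [0.4748, 0.2352, 0.0159]
tool_rot: [-159.0, 90.0, -63.2]
force: [0.1, 0.4, 0.6]
grip_width: 0.0003
```

Call:
{"op": "drive_tool", "data": {
  "increments": [
    [[0.012,0,0],[0,0,0]]
  ]
}}

```text
time_s: 12.45
tool_pos: [0.4747, 0.2352, 0.0154]
tool_rot: [179.5, 90.0, -84.7]
force: [0.5, 0.3, 0.4]
grip_width: 0.0004
```

Call:
{"op": "drive_tool", "data": {
  "increments": [
    [[0.012,0,0],[0,0,0]]
  ]
}}

```text
time_s: 12.55
tool_pos: [0.4747, 0.2352, 0.0149]
tool_rot: [148.1, 90.0, -116.1]
force: [0.2, -0.1, -0.1]
grip_width: 0.0008
```

Run:
```python
from h import *
c=cam("side"); im=c["frame"][170:250,225:325,::-1]; im=np.clip(255*(im/255.)**0.5,0,255).astype(np.uint8)
cv2.imwrite("pics/s8.png",cv2.resize(im,None,fx=7,fy=7,interpolation=cv2.INTER_CUBIC))
o=st()
```

```text
12.6 [0.4747 0.2352 0.0148] [ 116.37   89.99 -147.81] F [-0.96 -0.57  0.26] w 0.0002
```

View pics/s8.png

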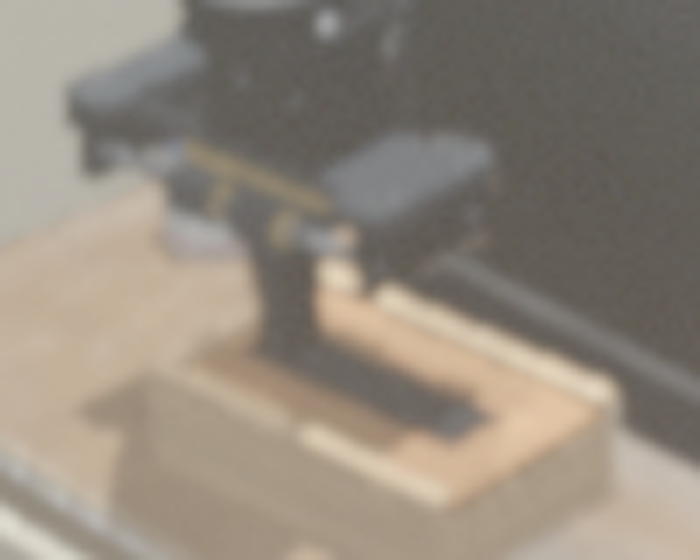

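Call:
{"op": "drive_tool", "data": {
  "increments": [
    [[0.012,0,0],[0,0,0]]
  ]
}}

```text
time_s: 12.7
tool_pos: [0.4748, 0.2352, 0.0144]
tool_rot: [-135.0, 90.0, -39.1]
force: [0.6, -0.2, 0.1]
grip_width: 0.0005
```

Call:
{"op": "drive_tool", "data": {
  "increments": [
    [[0.012,0,0],[0,0,0]]
  ]
}}

```text
time_s: 12.8
tool_pos: [0.4748, 0.2352, 0.0139]
tool_rot: [-173.1, 90.0, -77.3]
force: [-0.4, -0.8, -0.4]
grip_width: 0.0003
```

Call:
{"op": "drive_tool", "data": {
  "increments": [
    [[0.012,0,0],[0,0,0]]
  ]
}}

```text
time_s: 12.9
tool_pos: [0.4748, 0.2352, 0.0135]
tool_rot: [-175.9, 90.0, -80.1]
force: [-0.6, -1.1, -0.2]
grip_width: 0.0001
```

Call:
{"op": "drive_tool", "data": {
  "increments": [
    [[0.012,0,0],[0,0,0]]
  ]
}}

```text
time_s: 13.0
tool_pos: [0.4747, 0.2352, 0.0129]
tool_rot: [140.4, 90.0, -123.8]
force: [0.8, 0.3, -0.1]
grip_width: 0.0002
```

Call:
{"op": "drive_tool", "data": {
  "increments": [
    [[0.012,0,0],[0,0,0]]
  ]
}}

```text
time_s: 13.1
tool_pos: [0.4748, 0.2352, 0.0125]
tool_rot: [-162.8, 90.0, -66.9]
force: [-0.4, 0.4, 4.8]
grip_width: 0.0007
```

Run:
```python
from h import *
o=st(); print(np.round(o["effort"],2),np.round(o["wrist_torque"],3))
c=cam("wrist"); im=c["frame"][150:380,150:410,::-1]; im=np.clip(255*(im/255.)**0.4,0,255).astype(np.uint8)
cv2.imwrite("pics/w9.png",cv2.resize(im,None,fx=2.5,fy=2.5,interpolation=cv2.INTER_CUBIC))
o=st(); print(np.round(o["effort"],2),np.round(o["wrist_torque"],3))
```

```text
13.1 [0.4748 0.2352 0.0125] [-162.75   89.99  -66.94] F [-0.43  0.37  4.76] w 0.0007
[-2.000e-02 -3.426e+01 -8.010e+00 -2.561e+01 -1.000e-02  5.000e-02
  1.000e-02] [ 0.09  -0.096  0.027]
13.15 [0.4747 0.2352 0.0125] [ 152.01   89.99 -112.18] F [ 0.04 -0.   -0.33] w 0.0005
[ 3.000e-02 -3.418e+01 -7.970e+00 -2.557e+01  1.000e-02  4.000e-02
 -0.000e+00] [ 0.09  -0.121 -0.016]
```

View pics/w9.png

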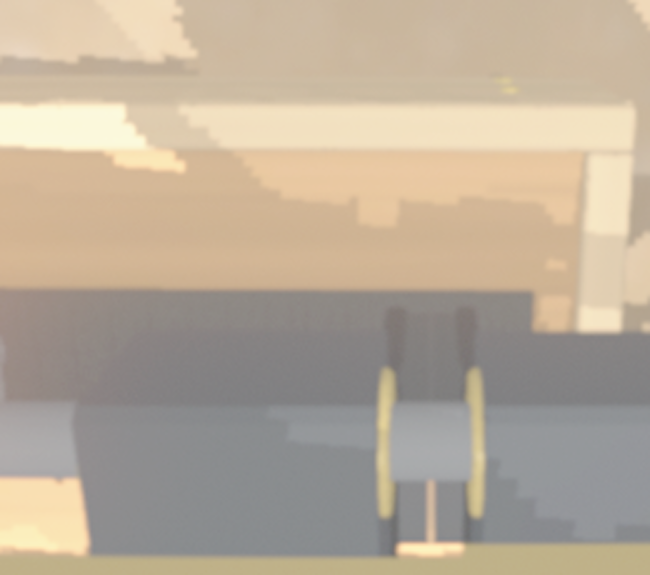

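Call:
{"op": "drive_tool", "data": {
  "increments": [
    [[0.008,0,0],[0,0,0]]
  ]
}}

```text
time_s: 13.25
tool_pos: [0.4748, 0.2352, 0.0125]
tool_rot: [161.5, 90.0, -102.7]
force: [-1.0, -2.0, 5.3]
grip_width: 0.0005
```

Call:
{"op": "drive_tool", "data": {
  "increments": [
    [[0.008,0,0],[0,0,0]]
  ]
}}

```text
time_s: 13.35
tool_pos: [0.4748, 0.2352, 0.0124]
tool_rot: [173.2, 90.0, -91.0]
force: [-2.7, -2.1, 7.2]
grip_width: 0.0005
```

Call:
{"op": "drive_tool", "data": {
  "increments": [
    [[0.008,0,0],[0,0,0]]
  ]
}}

```text
time_s: 13.45
tool_pos: [0.4748, 0.2352, 0.0124]
tool_rot: [174.9, 90.0, -89.3]
force: [-3.9, -2.1, 10.7]
grip_width: 0.0004
```

Call:
{"op": "drive_tool", "data": {
  "increments": [
    [[0.008,0,0],[0,0,0]]
  ]
}}

```text
time_s: 13.55
tool_pos: [0.475, 0.2353, 0.0124]
tool_rot: [-161.5, 89.9, -65.6]
force: [-3.2, -1.4, 11.7]
grip_width: 0.0004
```

Call:
{"op": "drive_tool", "data": {
  "increments": [
    [[0.008,0,0],[0,0,0]]
  ]
}}

```text
time_s: 13.65
tool_pos: [0.4751, 0.2354, 0.0124]
tool_rot: [-149.9, 89.9, -54.1]
force: [-3.9, -1.9, 14.4]
grip_width: 0.0006
```

Call:
{"op": "drive_tool", "data": {
  "increments": [
    [[0.006,0,0],[0,0,0]]
  ]
}}

```text
time_s: 13.75
tool_pos: [0.4753, 0.2355, 0.0124]
tool_rot: [-139.4, 89.9, -43.6]
force: [-4.5, -1.8, 15.2]
grip_width: 0.0003
```

Call:
{"op": "drive_tool", "data": {
  "increments": [
    [[0.006,0,0],[0,0,0]],
    [[0,0,-0.015],[0,0,0]],
    [[0,0,-0.015],[0,0,0]]
  ]
}}

```text
time_s: 14.05
tool_pos: [0.4754, 0.2355, 0.0124]
tool_rot: [-61.1, 89.9, 34.8]
force: [-4.7, 0.5, 13.4]
grip_width: 0.0002
```

Call:
{"op": "drive_tool", "data": {
  "increments": [
    [[0,0,-0.015],[0,0,0]],
    [[0,0,-0.015],[0,0,0]]
  ]
}}

```text
time_s: 14.25
tool_pos: [0.4755, 0.2355, 0.0124]
tool_rot: [-40.2, 89.8, 55.7]
force: [-3.0, 2.6, 10.9]
grip_width: 0.0004
```

Call:
{"op": "drive_tool", "data": {
  "increments": [
    [[0.012,0,0],[0,0,0]],
    [[0.01,0,-0.015],[0,0,0]]
  ]
}}

```text
time_s: 14.45
tool_pos: [0.4756, 0.2354, 0.0123]
tool_rot: [-39.4, 89.8, 56.5]
force: [-6.1, 1.6, 21.3]
grip_width: 0.0006
```

Call:
{"op": "drive_tool", "data": {
  "increments": [
    [[0.01,0,-0.015],[0,0,0]]
  ]
}}

```text
time_s: 14.55
tool_pos: [0.4756, 0.2355, 0.0123]
tool_rot: [-36.2, 89.8, 59.7]
force: [-7.0, 2.1, 21.6]
grip_width: 0.0001
```

Call:
{"op": "drive_tool", "data": {
  "increments": [
    [[-0.008,0.015,-0.02],[0,0,0]],
    [[0,0.015,-0.02],[0,0,0]]
  ]
}}

```text
time_s: 14.75
tool_pos: [0.4762, 0.2343, 0.0124]
tool_rot: [-49.2, 89.6, 46.7]
force: [-0.8, 4.1, 12.2]
grip_width: 0.0007
```

Run:
```python
from h import *
for i in range(3):
    o=st(); c=cam("wrist")
M=Rn.from_euler("xyz",o["tool_rot"],degrees=True).as_matrix(); print(M.round(4))
```

```text
14.75 [0.4762 0.2343 0.0124] [-49.24  89.55  46.65] F [-0.76  4.06 12.15] w 0.0007
14.8 [0.4762 0.2342 0.0124] [-49.54  89.55  46.35] F [-1.43  4.82 14.07] w 0.0004
14.85 [0.4762 0.2342 0.0124] [-49.5   89.56  46.39] F [-1.76  4.07 12.17] w 0.0005
[[ 0.0053 -0.9947 -0.1026]
 [ 0.0056 -0.1026  0.9947]
 [-1.     -0.0059  0.005 ]]
```

Call:
{"op": "drive_tool", "data": {
  "increments": [
    [[0.01,0.005,-0.03],[0,0,0]],
    [[0,0.005,-0.03],[0,0,0]]
  ]
}}

```text
time_s: 15.1
tool_pos: [0.4763, 0.2336, 0.0124]
tool_rot: [-43.4, 89.4, 52.6]
force: [-1.1, 6.9, 12.2]
grip_width: 0.0011
```

Call:
{"op": "drive_tool", "data": {
  "increments": [
    [[0.008,0,-0.02],[0,0,0]]
  ]
}}

```text
time_s: 15.2
tool_pos: [0.4765, 0.2333, 0.0124]
tool_rot: [-42.1, 89.4, 53.9]
force: [-2.1, 7.7, 16.3]
grip_width: 0.0006
```

Call:
{"op": "drive_tool", "data": {
  "increments": [
    [[0.006,0.005,-0.03],[0,0,0]],
    [[0.003,0,-0.02],[0,0,0]]
  ]
}}

```text
time_s: 15.4
tool_pos: [0.4766, 0.2331, 0.0124]
tool_rot: [-38.8, 89.2, 57.2]
force: [-2.0, 11.0, 15.5]
grip_width: 0.0003
```

Call:
{"op": "drive_tool", "data": {
  "increments": [
    [[0.005,0,-0.025],[0,0,0]]
  ]
}}

```text
time_s: 15.5
tool_pos: [0.4766, 0.2329, 0.0124]
tool_rot: [-37.3, 89.2, 58.7]
force: [-1.4, 11.2, 17.1]
grip_width: 0.0006
```

Call:
{"op": "drive_tool", "data": {
  "increments": [
    [[0.003,0,-0.025],[0,0,0]]
  ]
}}

```text
time_s: 15.6
tool_pos: [0.4769, 0.2316, 0.0125]
tool_rot: [-40.0, 89.2, 56.0]
force: [-2.9, 8.2, 18.6]
grip_width: 0.0001
```

Call:
{"op": "drive_tool", "data": {
  "increments": [
    [[0.003,0,-0.025],[0,0,0]]
  ]
}}

```text
time_s: 15.7
tool_pos: [0.4771, 0.2295, 0.0124]
tool_rot: [-43.8, 89.3, 52.2]
force: [-2.5, 6.0, 21.1]
grip_width: 0.0
```

Call:
{"op": "drive_tool", "data": {
  "increments": [
    [[-0.008,0.005,-0.03],[0,0,0]],
    [[0,0,-0.03],[0,0,0]]
  ]
}}

```text
time_s: 15.9
tool_pos: [0.4775, 0.2259, 0.0125]
tool_rot: [-48.2, 89.3, 47.7]
force: [-2.5, 7.3, 17.6]
grip_width: 0.0003
```

Run:
```python
from h import *
o=st()
c=cam("wrist"); crop(c,60,150,420,300,2.2,"pics/w10.png"); st()
```

```text
15.9 [0.4775 0.2259 0.0125] [-48.24  89.34  47.71] F [-2.48  7.33 17.62] w 0.0003
15.95 [0.4775 0.2254 0.0125] [-49.82  89.37  46.12] F [-2.55  6.14 19.72] w 0.0007
```

View pics/w10.png

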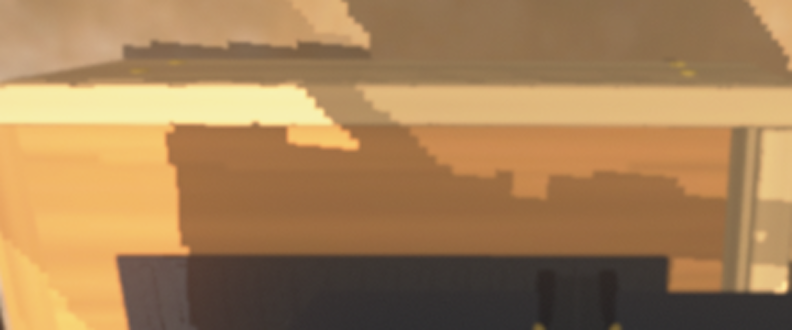

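Call:
{"op": "drive_tool", "data": {
  "increments": [
    [[-0.006,0.01,-0.06],[0,0,0]],
    [[0,0.005,-0.07],[0,0,0]],
    [[0,0,-0.07],[0,0,0]]
  ]
}}

```text
time_s: 16.25
tool_pos: [0.4779, 0.2174, 0.0125]
tool_rot: [-50.4, 89.3, 45.5]
force: [-0.5, 6.2, 16.2]
grip_width: 0.0004
```

Call:
{"op": "drive_tool", "data": {
  "increments": [
    [[0,0,-0.07],[0,0,0]],
    [[0,0,-0.07],[0,0,0]]
  ]
}}

```text
time_s: 16.45
tool_pos: [0.4786, 0.2118, 0.0125]
tool_rot: [-51.1, 89.4, 44.8]
force: [-1.3, 7.2, 16.4]
grip_width: 0.0007
```

Call:
{"op": "drive_tool", "data": {
  "increments": [
    [[0,0,-0.08],[0,0,0]],
    [[0,0,-0.08],[0,0,0]],
    [[0,0,-0.08],[0,0,0]],
    [[0,0,-0.08],[0,0,0]]
  ]
}}

```text
time_s: 16.85
tool_pos: [0.48, 0.1989, 0.0125]
tool_rot: [-53.1, 89.4, 42.8]
force: [-1.2, 7.4, 17.5]
grip_width: 0.0004
```

Call:
{"op": "drive_tool", "data": {
  "increments": [
    [[0,0,-0.08],[0,0,0]],
    [[0,0,-0.08],[0,0,0]],
    [[0,0,-0.08],[0,0,0]],
    [[0,0,-0.08],[0,0,0]]
  ]
}}

```text
time_s: 17.25
tool_pos: [0.4814, 0.1859, 0.0125]
tool_rot: [-54.5, 89.4, 41.4]
force: [-1.5, 6.3, 18.3]
grip_width: 0.0009
```

Call:
{"op": "drive_tool", "data": {
  "increments": [
    [[-0.003,0,-0.08],[0,0,0]],
    [[0,0,-0.08],[0,0,0]],
    [[0,0,-0.08],[0,0,0]],
    [[0,0,-0.08],[0,0,0]]
  ]
}}

```text
time_s: 17.65
tool_pos: [0.4826, 0.1728, 0.0124]
tool_rot: [-56.2, 89.4, 39.7]
force: [-1.0, 5.9, 16.6]
grip_width: 0.0008
```

Call:
{"op": "drive_tool", "data": {
  "increments": [
    [[-0.003,0.003,-0.08],[0,0,0]],
    [[0,0,-0.08],[0,0,0]],
    [[0,0,-0.08],[0,0,0]],
    [[0,0,-0.08],[0,0,0]]
  ]
}}

```text
time_s: 18.05
tool_pos: [0.4838, 0.1597, 0.0124]
tool_rot: [-57.8, 89.4, 38.2]
force: [-0.4, 5.3, 16.2]
grip_width: 0.0004
```

Call:
{"op": "drive_tool", "data": {
  "increments": [
    [[0,0,-0.08],[0,0,0]],
    [[0,0,-0.08],[0,0,0]],
    [[0,0,-0.08],[0,0,0]],
    [[0,0,-0.08],[0,0,0]]
  ]
}}

```text
time_s: 18.45
tool_pos: [0.4851, 0.147, 0.0124]
tool_rot: [-58.3, 89.5, 37.7]
force: [-1.2, 6.1, 17.5]
grip_width: 0.0004
```

Call:
{"op": "drive_tool", "data": {
  "increments": [
    [[-0.002,0,-0.08],[0,0,0]],
    [[0,0,-0.06],[0,0,0]],
    [[0,0,-0.04],[0,0,0]]
  ]
}}

```text
time_s: 18.75
tool_pos: [0.4858, 0.1393, 0.0123]
tool_rot: [-60.8, 89.5, 35.1]
force: [-2.2, 4.0, 17.2]
grip_width: 0.0004
```

Run:
```python
from h import *
o=st(); print(np.round(o["qpos"],1))
c=cam("wrist"); cv2.imwrite("pics/w11.png",c["frame"][:,:,::-1]); st()
```

```text
18.75 [0.4858 0.1393 0.0123] [-60.76  89.49  35.15] F [-2.25  4.   17.17] w 0.0004
[ 27.3  16.4 -51.1 113.5  15.2  56.4  64.9]
18.8 [0.4858 0.1388 0.0123] [-63.83  89.51  32.06] F [-0.89  3.41 17.23] w 0.0006
```

View pics/w11.png

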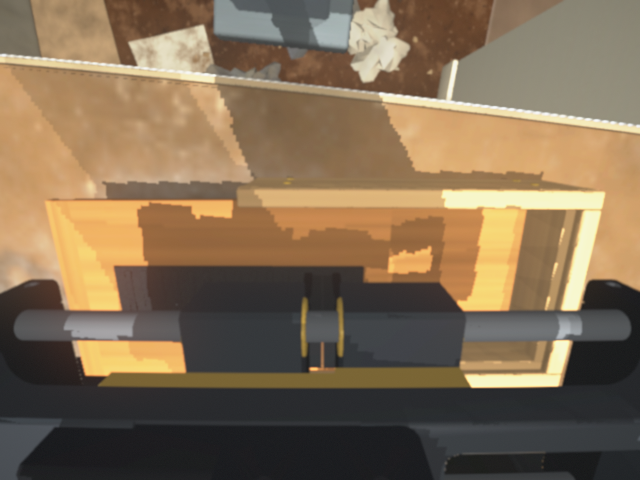

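Run:
```python
from h import *
M=np.array([[0,-.9947,-.1026],[0,-.1026,.9947],[-1,0,0]])
p,M=plan([0.484,0.141,0.05],4,0,[.4855,.138,.0123],M)
p,M=plan([0.462,0.0,0.10],5,0,p,M)
p,M=plan([0.428,-0.215,0.08],9,0,p,M)
```

```text
[[[-0.24,0.01,0.02],[0,0,0]],[[-0.23,0.01,0.02],[0,0,0]],[[-0.24,0.0,0.02],[0,0,0]],[[-0.23,0.01,0.02],[0,0,0]]]
end [0.484  0.1411 0.0499]
[[[-0.25,0.18,-0.69],[0,0,0]],[[-0.25,0.18,-0.69],[0,0,0]],[[-0.25,0.18,-0.69],[0,0,0]],[[-0.25,0.18,-0.69],[0,0,0]],[[-0.25,0.19,-0.69],[0,0,0]]]
end [4.619e-01 1.000e-04 9.990e-02]
[[[0.06,0.16,-0.58],[0,0,0]],[[0.05,0.15,-0.59],[0,0,0]],[[0.06,0.16,-0.58],[0,0,0]],[[0.05,0.15,-0.59],[0,0,0]],[[0.06,0.16,-0.58],[0,0,0]],[[0.05,0.15,-0.59],[0,0,0]],[[0.06,0.16,-0.58],[0,0,0]],[[0.05,0.15,-0.59],[0,0,0]],[[0.06,0.16,-0.58],[0,0,0]]]
end [ 0.4278 -0.215   0.0799]
```

Call:
{"op": "drive_tool", "data": {
  "increments": [
    [[-0.05,0.01,0.05],[0,0,0]],
    [[-0.2,0.01,0.02],[0,0,0]],
    [[-0.3,0,0.02],[0,0,0]],
    [[-0.4,0.01,0],[0,0,0]]
  ]
}}

```text
time_s: 19.2
tool_pos: [0.4797, 0.1382, 0.0472]
tool_rot: [89.4, 89.9, -174.8]
force: [0.6, -0.6, -0.0]
grip_width: 0.0005
```

Call:
{"op": "drive_tool", "data": {
  "increments": [
    [[-0.25,0.18,-0.69],[0,0,0]],
    [[-0.25,0.18,-0.69],[0,0,0]],
    [[-0.25,0.18,-0.69],[0,0,0]],
    [[-0.25,0.18,-0.69],[0,0,0]],
    [[-0.25,0.19,-0.69],[0,0,0]]
  ],
  "hand": 0.26,
  "squeeze": 12
}}

```text
time_s: 19.7
tool_pos: [0.4582, -0.0038, 0.0983]
tool_rot: [-128.7, 89.9, -32.9]
force: [0.0, 0.2, 0.1]
grip_width: 0.0325
```

Call:
{"op": "drive_tool", "data": {
  "increments": [
    [[0.06,0.16,-0.58],[0,0,0]],
    [[0.05,0.15,-0.59],[0,0,0]],
    [[0.06,0.16,-0.58],[0,0,0]],
    [[0.05,0.15,-0.59],[0,0,0]],
    [[0.06,0.16,-0.58],[0,0,0]],
    [[0.05,0.15,-0.59],[0,0,0]],
    [[0.06,0.16,-0.58],[0,0,0]],
    [[0.05,0.15,-0.59],[0,0,0]],
    [[0.06,0.16,-0.58],[0,0,0]],
    [[0,0,0],[0,0,0]]
  ]
}}

```text
time_s: 20.7
tool_pos: [0.4229, -0.2212, 0.0775]
tool_rot: [174.7, 89.9, -89.8]
force: [-0.4, -0.5, -0.3]
grip_width: 0.0546
```

Run:
```python
from h import *
o=st(); print(np.round(o["qpos"],1)); M=Rn.from_euler("xyz",o["tool_rot"],degrees=True).as_matrix(); print(M.round(4))
c=cam("wrist"); cv2.imwrite("pics/w12.png",c["frame"][:,:,::-1])
t=cam("top"); cv2.imwrite("pics/t12.png",t["frame"][:,:,::-1])
print(w2px(c,[[.434,-.221,.015]]))
```

```text
20.7 [ 0.4229 -0.2212  0.0775] [174.67  89.94 -89.83] F [-0.39 -0.52 -0.29] w 0.0546
[ 58.4   4.2 -34.9 113.7   2.8  62.8 117.8]
[[ 0.000e+00 -9.954e-01 -9.590e-02]
 [-1.000e-03 -9.590e-02  9.954e-01]
 [-1.000e+00  1.000e-04 -1.000e-03]]
[[321.50944741 253.63994893]]
```

View pics/w12.png

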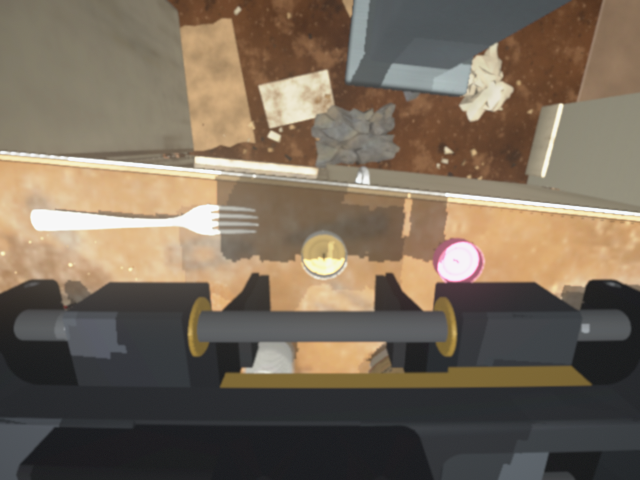

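View pics/t12.png

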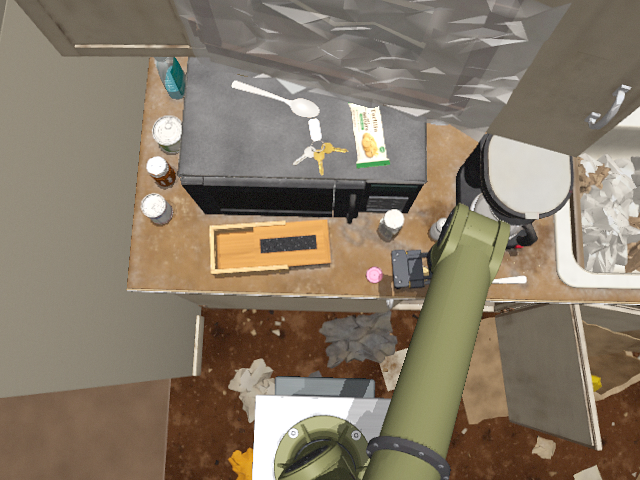

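Run:
```python
from h import *
c=cam("wrist"); im=c["frame"]; crop(c,230,200,410,300,4,"pics/w13.png")
o=st()
print(px2w(c,[[324.5,254]],.015).round(4),"fork tip",px2w(c,[[257,212],[257,222],[258,232]],.004).round(4))
M=Rn.from_euler("xyz",o["tool_rot"],degrees=True).as_matrix()
tp=np.array(o["tool_pos"])
# projected fingertip positions with tip offset .0344
for s in(1,-1): print(w2px(c,[tp+M@[-.0344,y,s*.0273] for y in(.0095,-.0095)]).round(1).tolist())
```

```text
20.85 [ 0.4243 -0.2169  0.0775] [-77.29  89.96  18.54] F [ 0.14  0.21 -0.24] w 0.0551
[[ 0.4353 -0.2149  0.015 ]] fork tip [[ 0.4084 -0.2731  0.004 ]
 [ 0.4168 -0.2727  0.004 ]
 [ 0.4253 -0.2715  0.004 ]]
[[376.6, 275.3], [375.1, 308.3]]
[[271.6, 275.5], [273.1, 308.5]]
```

View pics/w13.png

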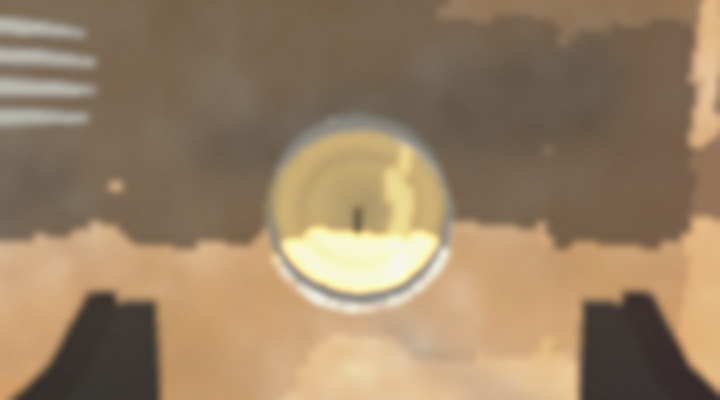

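Run:
```python
from h import *
c=cam("wrist"); crop(c,230,200,410,300,4,"pics/w14.png"); o=st()
im=c["frame"][225:285,290:355]; h=cv2.cvtColor(im,cv2.COLOR_RGB2HSV)
print(px2w(c,[[319.9,252.9],[319.9,252.9]],.014).round(4))
M=Rn.from_euler("xyz",o["tool_rot"],degrees=True).as_matrix(); t=px2w(c,[[319.9,252.9]],.014)[0]
print("tool-frame delta",(M.T@(t-np.array(o["tool_pos"]))).round(4))
```

```text
20.9 [ 0.4245 -0.2166  0.0774] [-9.598e+01  8.997e+01 -9.000e-02] F [-0.05  0.23 -0.8 ] w 0.0548
[[ 0.4353 -0.218   0.014 ]
 [ 0.4353 -0.218   0.014 ]]
tool-frame delta [ 0.0634 -0.0106 -0.0024]
```

View pics/w14.png

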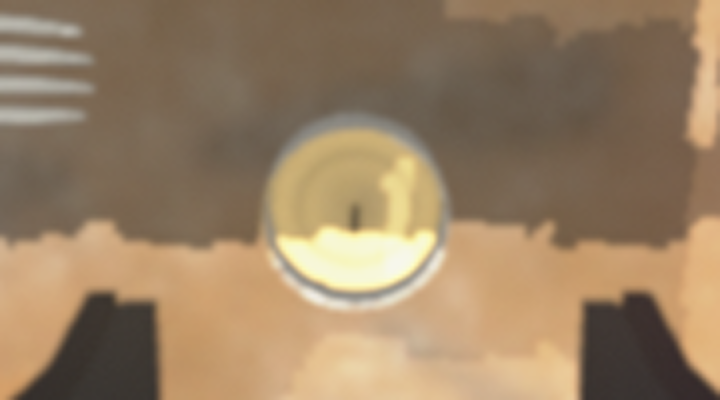

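Call:
{"op": "drive_tool", "data": {
  "increments": [
    [[0.37,-0.038,-0.011],[0,0,0]],
    [[0.37,-0.038,-0.011],[0,0,0]],
    [[0.37,-0.038,-0.011],[0,0,0]],
    [[0.37,-0.038,-0.011],[0,0,0]],
    [[0.35,-0.038,-0.011],[0,0,0]],
    [[0.3,-0.038,-0.011],[0,0,0]],
    [[0.23,-0.038,-0.011],[0,0,0]],
    [[0,0,0],[0,0,0]],
    [[0,0,0],[0,0,0]]
  ]
}}

```text
time_s: 21.8
tool_pos: [0.4351, -0.2196, -0.0176]
tool_rot: [12.4, 90.0, 108.2]
force: [0.1, 0.7, -0.8]
grip_width: 0.0548
```

Run:
```python
from h import *
o=st()
c=cam("wrist"); crop(c,200,200,440,380,3,"pics/w15.png"); 
s=cam("side"); im=s["frame"][255:325,325:425,::-1]; im=np.clip(255*(im/255.)**0.6,0,255).astype(np.uint8)
cv2.imwrite("pics/s15.png",cv2.resize(im,None,fx=7,fy=7,interpolation=cv2.INTER_CUBIC)); o=st()
```

```text
21.8 [ 0.4351 -0.2196 -0.0176] [ 12.36  89.99 108.18] F [ 0.1   0.67 -0.8 ] w 0.0548
21.9 [ 0.4354 -0.2199 -0.017 ] [-135.3    89.93  -39.49] F [-0.18 -0.16  0.56] w 0.0544
```

View pics/w15.png

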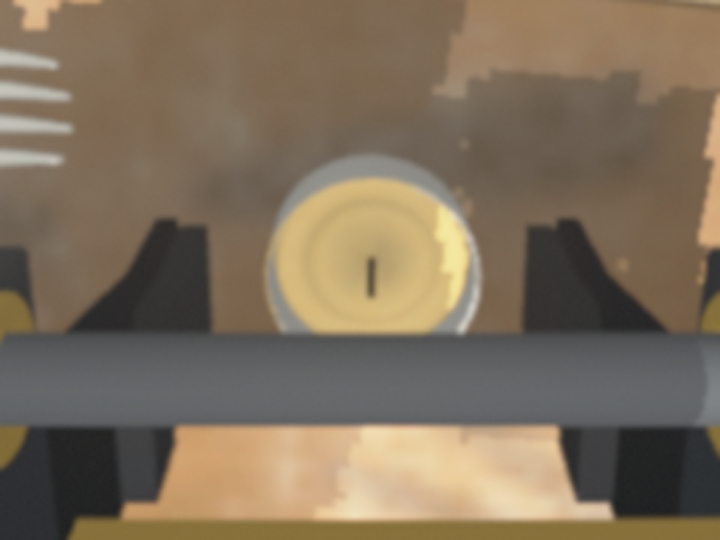

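View pics/s15.png

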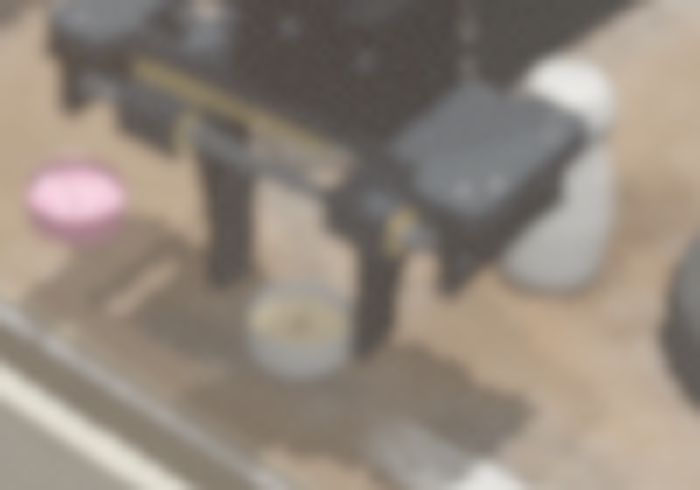

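Call:
{"op": "drive_tool", "data": {
  "increments": [
    [[0.08,0.01,0.003],[0,0,0]],
    [[0.08,0.01,0.003],[0,0,0]],
    [[0.06,0.01,0.003],[0,0,0]],
    [[0.05,0.01,0.003],[0,0,0]],
    [[0.03,0,0],[0,0,0]],
    [[0,0,0],[0,0,0]]
  ]
}}

```text
time_s: 22.5
tool_pos: [0.4331, -0.2192, -0.0297]
tool_rot: [58.3, 90.0, 154.1]
force: [0.1, -0.2, -0.2]
grip_width: 0.0548
```

Call:
{"op": "drive_tool", "data": {
  "increments": [
    [[0,0,0],[0,0,0]],
    [[0,0,0],[0,0,0]],
    [[0,0,0],[0,0,0]],
    [[0,0,0],[0,0,0]],
    [[0,0,0],[0,0,0]]
  ],
  "hand": -0.5,
  "squeeze": 12
}}

```text
time_s: 23.0
tool_pos: [0.4334, -0.2193, -0.0295]
tool_rot: [-147.1, 90.0, -51.3]
force: [-0.3, -0.3, 0.1]
grip_width: 0.0359
```

Run:
```python
from h import *
o=st()
c=cam("wrist"); crop(c,200,200,440,380,3,"pics/w16.png"); 
s=cam("side"); im=s["frame"][255:325,325:425,::-1]; im=np.clip(255*(im/255.)**0.6,0,255).astype(np.uint8)
cv2.imwrite("pics/s16.png",cv2.resize(im,None,fx=7,fy=7,interpolation=cv2.INTER_CUBIC)); o=st()
```

```text
23.0 [ 0.4334 -0.2193 -0.0295] [-147.14   89.99  -51.33] F [-0.26 -0.27  0.14] w 0.0359
23.1 [ 0.4334 -0.2193 -0.0295] [-149.     89.99  -53.18] F [-0.49 -0.27  0.29] w 0.0359
```

View pics/w16.png

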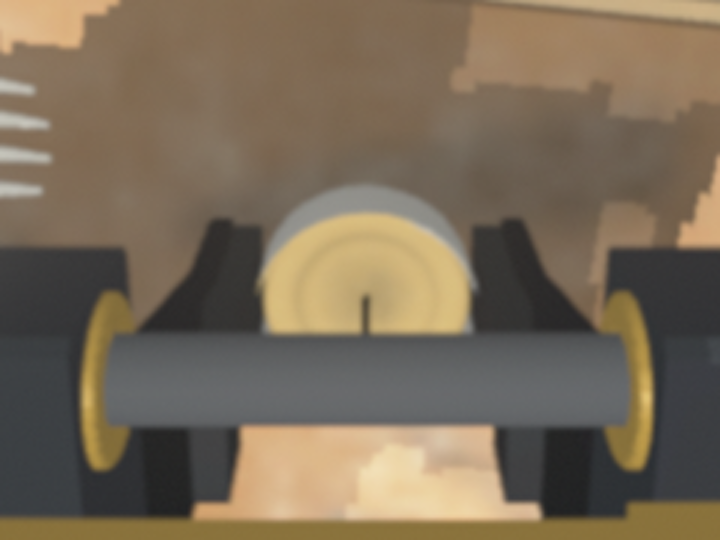

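View pics/s16.png

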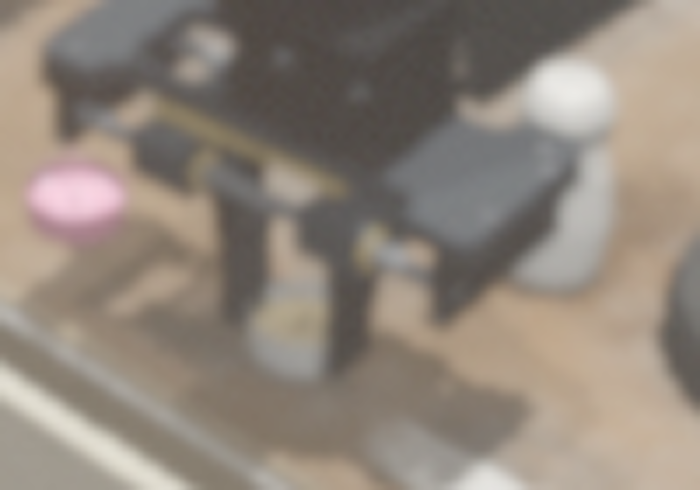

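Call:
{"op": "drive_tool", "data": {
  "increments": [
    [[-0.05,0,0],[0,0,0]],
    [[-0.1,0,0],[0,0,0]],
    [[-0.15,0,0],[0,0,0]],
    [[-0.1,0,0],[0,0,0]]
  ],
  "squeeze": 15
}}

```text
time_s: 23.5
tool_pos: [0.4336, -0.2195, -0.0128]
tool_rot: [-136.3, 90.0, -40.4]
force: [0.2, 0.0, 0.0]
grip_width: 0.0357
```

Run:
```python
from h import *
c=cam("wrist"); crop(c,200,200,440,380,3,"pics/w17.png"); 
o=st()
s=cam("side"); im=s["frame"][255:325,325:425,::-1]; im=np.clip(255*(im/255.)**0.6,0,255).astype(np.uint8)
cv2.imwrite("pics/s17.png",cv2.resize(im,None,fx=7,fy=7,interpolation=cv2.INTER_CUBIC)); o=st()
```

```text
23.55 [ 0.4341 -0.2198 -0.0122] [-136.21   89.89  -40.39] F [ 1.02 -0.04 -0.2 ] w 0.0363
23.6 [ 0.434  -0.2197 -0.0126] [-135.88   89.9   -40.07] F [-1.02  0.11 -0.84] w 0.0357
```

View pics/w17.png

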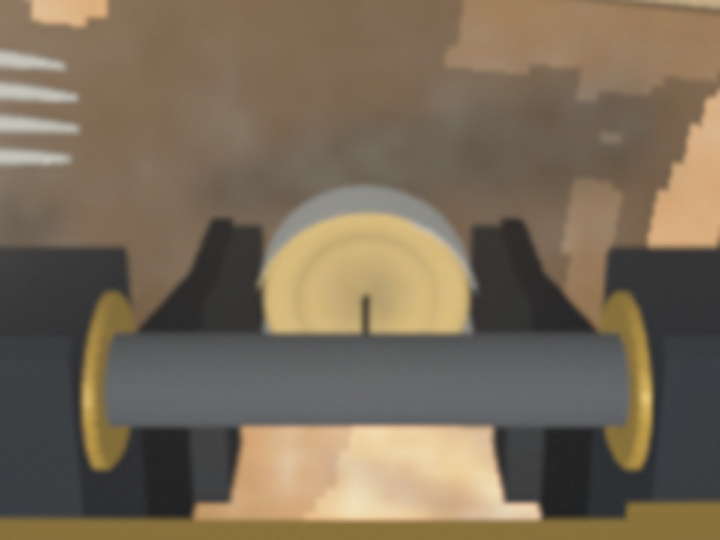

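View pics/s17.png

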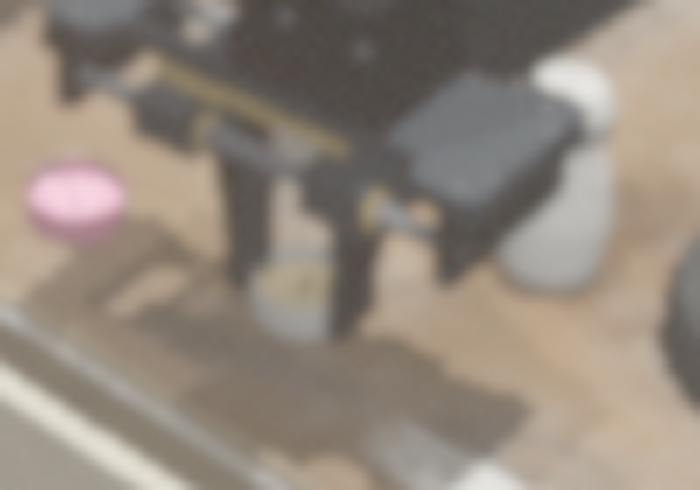

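Run:
```python
from h import *
M=np.array([[0,-.9954,-.0959],[0,-.0959,.9954],[-1,0,0]])
p,M=plan([0.434,-0.215,0.03],3,0,[.4336,-.2196,-.0125],M)
p,M=plan([0.455,0.0,0.065],7,0,p,M)
p,M=plan([0.4771,0.2188,0.06],8,0,p,M)
```

```text
[[[-0.35,-0.01,0.04],[0,0,0]],[[-0.36,-0.01,0.04],[0,0,0]],[[-0.35,-0.0,0.03],[0,0,0]]]
end [ 0.434  -0.2151  0.0299]
[[[-0.13,-0.15,0.76],[0,0,0]],[[-0.12,-0.15,0.76],[0,0,0]],[[-0.13,-0.15,0.76],[0,0,0]],[[-0.12,-0.15,0.76],[0,0,0]],[[-0.13,-0.15,0.75],[0,0,0]],[[-0.12,-0.14,0.76],[0,0,0]],[[-0.13,-0.15,0.75],[0,0,0]]]
end [ 4.551e-01 -1.000e-04  6.510e-02]
[[[0.02,-0.13,0.67],[0,0,0]],[[0.02,-0.13,0.68],[0,0,0]],[[0.01,-0.14,0.67],[0,0,0]],[[0.02,-0.13,0.68],[0,0,0]],[[0.01,-0.14,0.67],[0,0,0]],[[0.02,-0.13,0.68],[0,0,0]],[[0.01,-0.14,0.67],[0,0,0]],[[0.02,-0.13,0.68],[0,0,0]]]
end [0.4769 0.219  0.0599]
```

Call:
{"op": "drive_tool", "data": {
  "increments": [
    [[-0.35,-0.01,0.04],[0,0,0]],
    [[-0.36,-0.01,0.04],[0,0,0]],
    [[-0.35,0,0.03],[0,0,0]]
  ]
}}

```text
time_s: 23.9
tool_pos: [0.4341, -0.2147, 0.0305]
tool_rot: [-126.3, 89.9, -30.5]
force: [0.0, 1.0, -0.1]
grip_width: 0.0358
```

Call:
{"op": "drive_tool", "data": {
  "increments": [
    [[-0.13,-0.15,0.76],[0,0,0]],
    [[-0.12,-0.15,0.76],[0,0,0]],
    [[-0.13,-0.15,0.76],[0,0,0]],
    [[-0.12,-0.15,0.76],[0,0,0]],
    [[-0.13,-0.15,0.75],[0,0,0]],
    [[-0.12,-0.14,0.76],[0,0,0]],
    [[-0.13,-0.15,0.75],[0,0,0]]
  ]
}}

```text
time_s: 24.6
tool_pos: [0.4539, 0.0015, 0.0655]
tool_rot: [-136.6, 89.9, -40.8]
force: [0.1, -0.5, -0.3]
grip_width: 0.0361
```

Call:
{"op": "drive_tool", "data": {
  "increments": [
    [[0.02,-0.13,0.67],[0,0,0]],
    [[0.02,-0.13,0.68],[0,0,0]],
    [[0.01,-0.14,0.67],[0,0,0]],
    [[0.02,-0.13,0.68],[0,0,0]],
    [[0.01,-0.14,0.67],[0,0,0]],
    [[0.02,-0.13,0.68],[0,0,0]],
    [[0.01,-0.14,0.6],[0,0,0]],
    [[0.02,-0.13,0.5],[0,0,0]],
    [[0,0,0.24],[0,0,0]],
    [[0,0,0],[0,0,0]]
  ]
}}

```text
time_s: 25.6
tool_pos: [0.4739, 0.2206, 0.0596]
tool_rot: [-43.7, 90.0, 52.3]
force: [1.0, -0.0, -0.2]
grip_width: 0.0357
```

Call:
{"op": "drive_tool", "data": {
  "increments": [
    [[0,0,0],[0,0,0]]
  ]
}}

```text
time_s: 25.7
tool_pos: [0.4743, 0.218, 0.0591]
tool_rot: [179.4, 89.9, -84.8]
force: [0.1, 0.3, 0.5]
grip_width: 0.0358
```

Run:
```python
from h import *
o=st()
c=cam("wrist"); cv2.imwrite("pics/w18.png",c["frame"][:,:,::-1])
M=Rn.from_euler("xyz",o["tool_rot"],degrees=True).as_matrix(); print(M.round(4))
C=np.array([.4805,.185,0]); th=np.radians(-84.2)
bx=np.array([np.cos(th),np.sin(th),0]); by=np.array([-bx[1],bx[0],0])
for p in [(-88,-56,52),(88,-56,52),(-79,-47,6),(-88,56,52)]: print(p,w2px(c,[C+p[0]/1e3*bx+p[1]/1e3*by+[0,0,p[2]/1e3]]).round(1))
```

```text
25.7 [0.4743 0.218  0.0591] [179.44  89.92 -84.77] F [0.06 0.29 0.46] w 0.0358
[[ 1.000e-04 -9.949e-01 -1.009e-01]
 [-1.400e-03 -1.009e-01  9.949e-01]
 [-1.000e+00  0.000e+00 -1.400e-03]]
(-88, -56, 52) [[413.  181.3]]
(88, -56, 52) [[123.  181.9]]
(-79, -47, 6) [[384.  186.8]]
(-88, 56, 52) [[401.1 343.9]]
```

View pics/w18.png

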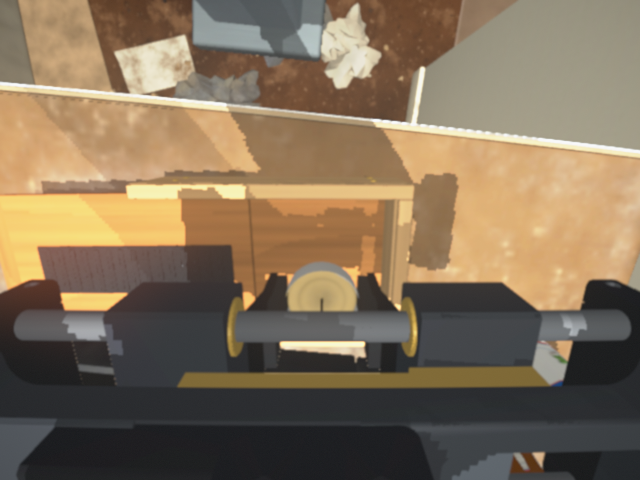

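Call:
{"op": "drive_tool", "data": {
  "increments": [
    [[0.2,0,0],[0,0,0]],
    [[0.25,0,0],[0,0,0]],
    [[0.25,0,0],[0,0,0]],
    [[0.25,0,0],[0,0,0]],
    [[0.25,0,0],[0,0,0]],
    [[0.2,0,0],[0,0,0]],
    [[0.12,0,0],[0,0,0]],
    [[0.08,0,0],[0,0,0]]
  ]
}}

```text
time_s: 26.55
tool_pos: [0.474, 0.2192, -0.0057]
tool_rot: [88.3, 90.0, -175.8]
force: [0.3, -0.1, -0.2]
grip_width: 0.0359
```

Run:
```python
from h import *
o=st()
s=cam("side"); im=s["frame"][160:260,225:355,::-1]; im=np.clip(255*(im/255.)**0.5,0,255).astype(np.uint8)
cv2.imwrite("pics/s19.png",cv2.resize(im,None,fx=6,fy=6,interpolation=cv2.INTER_CUBIC)); o=st()
```

```text
26.55 [ 0.474   0.2192 -0.0057] [  88.34   89.97 -175.82] F [ 0.29 -0.09 -0.18] w 0.0359
26.6 [ 0.474   0.2191 -0.0059] [  93.31   89.95 -170.87] F [0.02 0.64 0.17] w 0.0361
```

View pics/s19.png

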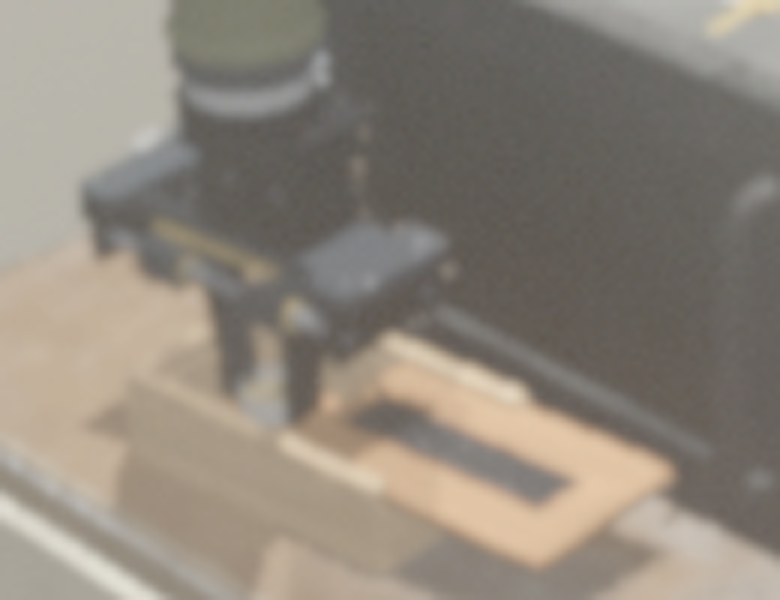

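Call:
{"op": "drive_tool", "data": {
  "increments": [
    [[0.06,0,0],[0,0,0]],
    [[0.06,0,0],[0,0,0]],
    [[0.06,0,0],[0,0,0]],
    [[0.05,0,0],[0,0,0]]
  ]
}}

```text
time_s: 27.0
tool_pos: [0.4744, 0.219, -0.0144]
tool_rot: [-125.0, 90.0, -29.1]
force: [0.2, -0.5, -1.1]
grip_width: 0.036
```

Call:
{"op": "drive_tool", "data": {
  "increments": [
    [[0.05,0,0],[0,0,0]],
    [[0.04,0,0],[0,0,0]],
    [[0.03,0,0],[0,0,0]]
  ]
}}

```text
time_s: 27.3
tool_pos: [0.4743, 0.2191, -0.0193]
tool_rot: [147.9, 90.0, -116.3]
force: [-0.7, -0.0, -1.2]
grip_width: 0.0362
```

Call:
{"op": "drive_tool", "data": {
  "increments": [
    [[0.02,0,0],[0,0,0]],
    [[0.01,0,0],[0,0,0]]
  ]
}}

```text
time_s: 27.5
tool_pos: [0.4742, 0.2191, -0.0205]
tool_rot: [126.9, 90.0, -137.3]
force: [-0.2, 0.2, -0.4]
grip_width: 0.0359
```

Call:
{"op": "drive_tool", "data": {
  "increments": [
    [[0.018,0,0],[0,0,0]],
    [[0.018,0,0],[0,0,0]],
    [[0.018,0,0],[0,0,0]]
  ]
}}

```text
time_s: 27.8
tool_pos: [0.4744, 0.2191, -0.0225]
tool_rot: [-127.6, 90.0, -31.8]
force: [-0.6, 1.1, 0.6]
grip_width: 0.0362
```

Call:
{"op": "drive_tool", "data": {
  "increments": [
    [[0.012,0,0],[0,0,0]],
    [[0,0,0],[0,0,0]]
  ]
}}

```text
time_s: 28.0
tool_pos: [0.4742, 0.219, -0.0231]
tool_rot: [115.5, 90.0, -148.7]
force: [-0.0, -0.2, 0.5]
grip_width: 0.0359
```

Call:
{"op": "drive_tool", "data": {
  "increments": [
    [[0.012,0,0],[0,0,0]],
    [[0,0,0],[0,0,0]]
  ]
}}

```text
time_s: 28.2
tool_pos: [0.4743, 0.2191, -0.0234]
tool_rot: [-155.5, 90.0, -59.7]
force: [-0.0, -0.5, 0.0]
grip_width: 0.0361
```

Call:
{"op": "drive_tool", "data": {
  "increments": [
    [[0.012,0,0],[0,0,0]],
    [[0,0,0],[0,0,0]]
  ]
}}

```text
time_s: 28.4
tool_pos: [0.4744, 0.2191, -0.0235]
tool_rot: [-176.5, 90.0, -80.7]
force: [-2.0, -0.2, 4.4]
grip_width: 0.0357
```

Call:
{"op": "drive_tool", "data": {
  "increments": [
    [[0.008,0,0],[0,0,0]],
    [[0,0,0],[0,0,0]]
  ]
}}

```text
time_s: 28.6
tool_pos: [0.4744, 0.2191, -0.0235]
tool_rot: [-172.8, 90.0, -77.0]
force: [-2.7, -1.3, 7.7]
grip_width: 0.0362
```

Call:
{"op": "drive_tool", "data": {
  "increments": [
    [[-0.014,0,0],[0,0,0]],
    [[0,0,0],[0,0,0]]
  ]
}}

```text
time_s: 28.8
tool_pos: [0.4745, 0.2192, -0.0235]
tool_rot: [-100.0, 90.0, -4.2]
force: [-2.3, 0.5, 4.2]
grip_width: 0.0361
```

Call:
{"op": "drive_tool", "data": {
  "increments": [
    [[0,0,0],[0,0,0]],
    [[0,0,0],[0,0,0]],
    [[0,0,0],[0,0,0]]
  ],
  "hand": 0.08
}}

```text
time_s: 29.1
tool_pos: [0.4741, 0.219, -0.024]
tool_rot: [93.2, 90.0, -171.0]
force: [0.7, -0.2, 0.1]
grip_width: 0.0459
```

Run:
```python
from h import *
o=st()
c=cam("wrist"); crop(c,200,180,440,360,3,"pics/w20.png"); st()
```

```text
29.1 [ 0.4741  0.219  -0.024 ] [  93.17   89.98 -171.01] F [ 0.72 -0.23  0.06] w 0.0459
29.15 [ 0.4741  0.219  -0.024 ] [  96.37   89.98 -167.82] F [-0.05  0.24 -0.29] w 0.0465
```

View pics/w20.png

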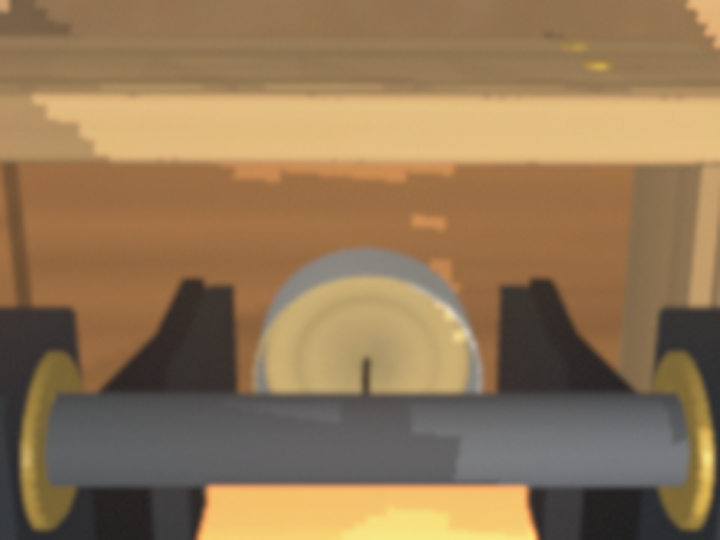

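Run:
```python
from h import *
M=np.array([[0,-.9949,-.1009],[0,-.1009,.9949],[-1,0,0]])
p,M=plan([0.4845,0.139,0.028],5,0,[.4741,.219,.052],M)
```

```text
[[[0.12,-0.01,-0.4],[0,0,0]],[[0.12,-0.01,-0.4],[0,0,0]],[[0.12,-0.01,-0.41],[0,0,0]],[[0.12,-0.01,-0.4],[0,0,0]],[[0.12,-0.02,-0.41],[0,0,0]]]
end [0.4846 0.1389 0.028 ]
```

Call:
{"op": "drive_tool", "data": {
  "increments": [
    [[-0.05,0,0],[0,0,0]],
    [[-0.15,0,0],[0,0,0]],
    [[-0.3,0,0],[0,0,0]],
    [[-0.4,0,0],[0,0,0]],
    [[-0.5,0,0],[0,0,0]],
    [[-0.5,0,0],[0,0,0]]
  ]
}}

```text
time_s: 29.75
tool_pos: [0.4746, 0.2194, 0.0544]
tool_rot: [-85.3, 89.9, 10.5]
force: [-0.5, -0.7, 0.5]
grip_width: 0.0467
```

Run:
```python
from h import *
o=st()
c=cam("wrist"); crop(c,40,150,440,380,2,"pics/w21.png"); st()
```

```text
29.75 [0.4746 0.2194 0.0544] [-85.32  89.94  10.52] F [-0.48 -0.66  0.49] w 0.0467
29.8 [0.4768 0.2207 0.0576] [-82.99  89.64  12.86] F [1.79 1.26 1.78] w 0.0466
```

View pics/w21.png

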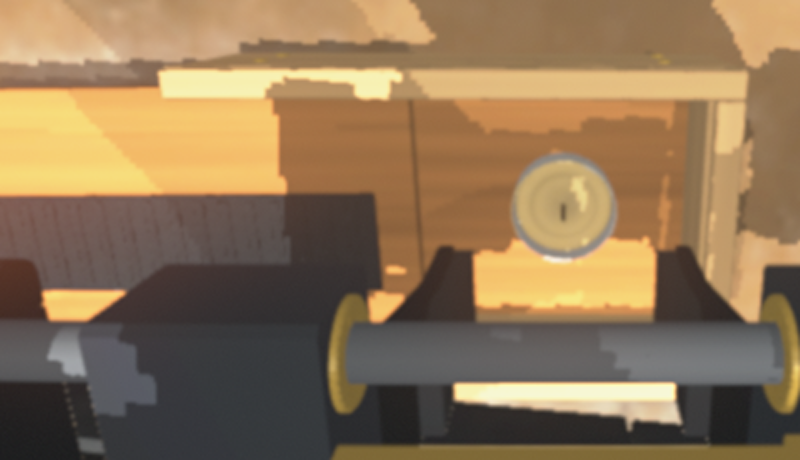

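Call:
{"op": "drive_tool", "data": {
  "increments": [
    [[0,0,0],[0,0,0]],
    [[0.12,-0.01,-0.4],[0,0,0]],
    [[0.12,-0.01,-0.4],[0,0,0]],
    [[0.12,-0.01,-0.41],[0,0,0]],
    [[0.12,-0.01,-0.4],[0,0,0]],
    [[0.12,-0.02,-0.41],[0,0,0]],
    [[0,0,0],[0,0,0]],
    [[0,0,0],[0,0,0]],
    [[0,0,0],[0,0,0]]
  ],
  "hand": -1,
  "squeeze": 20
}}

```text
time_s: 30.7
tool_pos: [0.4847, 0.1402, 0.0285]
tool_rot: [-24.6, 90.0, 71.3]
force: [-0.5, 0.3, -0.7]
grip_width: 0.0006
```

Call:
{"op": "drive_tool", "data": {
  "increments": [
    [[0.08,0,0],[0,0,0]],
    [[0.07,0,0],[0,0,0]],
    [[0.05,0,0],[0,0,0]],
    [[0.03,0,0],[0,0,0]],
    [[0.02,0,0],[0,0,0]],
    [[0.013,0,0],[0,0,0]],
    [[0.013,0,0],[0,0,0]]
  ]
}}

```text
time_s: 31.4
tool_pos: [0.4849, 0.139, 0.0172]
tool_rot: [-117.3, 90.0, -21.5]
force: [-0.1, 1.6, 0.4]
grip_width: 0.0004
```

Call:
{"op": "drive_tool", "data": {
  "increments": [
    [[0.012,0,0],[0,0,0]],
    [[0.012,0,0],[0,0,0]]
  ]
}}

```text
time_s: 31.6
tool_pos: [0.4849, 0.1389, 0.0163]
tool_rot: [-148.8, 90.0, -53.0]
force: [0.3, 0.4, 0.3]
grip_width: 0.0004
```

Call:
{"op": "drive_tool", "data": {
  "increments": [
    [[0.012,0,0],[0,0,0]],
    [[0.012,0,0],[0,0,0]],
    [[0.012,0,0],[0,0,0]]
  ]
}}

```text
time_s: 31.9
tool_pos: [0.4849, 0.139, 0.0148]
tool_rot: [172.5, 90.0, -91.7]
force: [0.6, -0.1, 0.3]
grip_width: 0.0004
```

Call:
{"op": "drive_tool", "data": {
  "increments": [
    [[0.012,0,0],[0,0,0]],
    [[0.012,0,0],[0,0,0]]
  ]
}}

```text
time_s: 32.1
tool_pos: [0.4848, 0.139, 0.0138]
tool_rot: [158.1, 90.0, -106.1]
force: [-0.2, 0.4, 0.3]
grip_width: 0.0008
```

Call:
{"op": "drive_tool", "data": {
  "increments": [
    [[0.012,0,0],[0,0,0]]
  ]
}}

```text
time_s: 32.2
tool_pos: [0.4849, 0.139, 0.0134]
tool_rot: [173.7, 90.0, -90.5]
force: [0.0, 0.1, 1.9]
grip_width: 0.0006
```

Call:
{"op": "drive_tool", "data": {
  "increments": [
    [[0.01,0,0],[0,0,0]]
  ]
}}

```text
time_s: 32.3
tool_pos: [0.4849, 0.139, 0.0131]
tool_rot: [156.4, 90.0, -107.8]
force: [-1.0, -0.2, 1.6]
grip_width: 0.0006
```

Call:
{"op": "drive_tool", "data": {
  "increments": [
    [[0.009,0.003,0],[0,0,0]]
  ]
}}

```text
time_s: 32.4
tool_pos: [0.4849, 0.139, 0.0129]
tool_rot: [-149.2, 90.0, -53.3]
force: [-1.0, -0.5, 5.3]
grip_width: 0.0006
```

Call:
{"op": "drive_tool", "data": {
  "increments": [
    [[0.009,0.003,0],[0,0,0]]
  ]
}}

```text
time_s: 32.5
tool_pos: [0.4849, 0.139, 0.0129]
tool_rot: [-136.8, 90.0, -40.9]
force: [-2.7, -1.1, 8.4]
grip_width: 0.0003
```

Call:
{"op": "drive_tool", "data": {
  "increments": [
    [[0.009,0.003,0],[0,0,0]]
  ]
}}

```text
time_s: 32.6
tool_pos: [0.4849, 0.139, 0.0127]
tool_rot: [-138.8, 90.0, -43.0]
force: [-2.8, -1.1, 9.5]
grip_width: 0.0005
```

Call:
{"op": "drive_tool", "data": {
  "increments": [
    [[0.009,0.008,0],[0,0,0]]
  ]
}}

```text
time_s: 32.7
tool_pos: [0.485, 0.1389, 0.0126]
tool_rot: [-121.0, 89.9, -25.2]
force: [-2.3, -1.7, 9.6]
grip_width: 0.0004
```

Call:
{"op": "drive_tool", "data": {
  "increments": [
    [[0.009,0.005,0],[0,0,0]]
  ]
}}

```text
time_s: 32.8
tool_pos: [0.485, 0.1389, 0.0125]
tool_rot: [-118.0, 89.9, -22.2]
force: [-2.0, -1.0, 11.2]
grip_width: 0.0001
```

Call:
{"op": "drive_tool", "data": {
  "increments": [
    [[0,0,0.02],[0,0,0]]
  ]
}}

```text
time_s: 32.9
tool_pos: [0.4851, 0.1391, 0.0125]
tool_rot: [-136.4, 89.9, -40.6]
force: [-1.5, -2.8, 11.1]
grip_width: 0.0003
```

Call:
{"op": "drive_tool", "data": {
  "increments": [
    [[0.008,0.003,0.03],[0,0,0]]
  ]
}}

```text
time_s: 33.0
tool_pos: [0.4853, 0.1396, 0.0124]
tool_rot: [-139.3, 89.8, -43.5]
force: [-2.3, -5.0, 13.3]
grip_width: 0.0004
```

Call:
{"op": "drive_tool", "data": {
  "increments": [
    [[0.004,0,0.03],[0,0,0]]
  ]
}}

```text
time_s: 33.1
tool_pos: [0.4854, 0.1405, 0.0124]
tool_rot: [-141.5, 89.8, -45.8]
force: [-1.3, -4.6, 14.0]
grip_width: 0.0005
```

Moving. Continue dragging shut.

Call:
{"op": "drive_tool", "data": {
  "increments": [
    [[0.004,0,0.05],[0,0,0]],
    [[0,0,0.05],[0,0,0]]
  ]
}}

```text
time_s: 33.3
tool_pos: [0.4852, 0.1439, 0.0124]
tool_rot: [-149.7, 89.7, -54.0]
force: [-1.5, -5.8, 14.8]
grip_width: 0.0003
```

Call:
{"op": "drive_tool", "data": {
  "increments": [
    [[0,0,0.06],[0,0,0]],
    [[0,0,0.07],[0,0,0]]
  ]
}}

```text
time_s: 33.5
tool_pos: [0.4846, 0.1488, 0.0124]
tool_rot: [-153.1, 89.7, -57.3]
force: [-3.1, -6.3, 15.7]
grip_width: 0.0005
```

Call:
{"op": "drive_tool", "data": {
  "increments": [
    [[0,0.003,0.08],[0,0,0]],
    [[0,0,0.08],[0,0,0]],
    [[0,0,0.08],[0,0,0]]
  ]
}}

```text
time_s: 33.8
tool_pos: [0.4837, 0.1584, 0.0125]
tool_rot: [-149.8, 89.7, -54.1]
force: [-2.0, -6.3, 15.5]
grip_width: 0.0006
```

Call:
{"op": "drive_tool", "data": {
  "increments": [
    [[0,0,0.08],[0,0,0]],
    [[0,0,0.08],[0,0,0]],
    [[0,0,0.08],[0,0,0]],
    [[0,0,0.08],[0,0,0]]
  ]
}}

```text
time_s: 34.2
tool_pos: [0.4825, 0.1711, 0.0126]
tool_rot: [-150.0, 89.7, -54.3]
force: [-2.3, -5.9, 16.2]
grip_width: 0.0006
```

Call:
{"op": "drive_tool", "data": {
  "increments": [
    [[0,0,0.08],[0,0,0]],
    [[0,0,0.08],[0,0,0]],
    [[0,0,0.08],[0,0,0]],
    [[0,0,0.08],[0,0,0]]
  ]
}}

```text
time_s: 34.6
tool_pos: [0.4813, 0.1837, 0.0126]
tool_rot: [-150.3, 89.7, -54.6]
force: [-1.2, -7.1, 16.4]
grip_width: 0.0007
```

Call:
{"op": "drive_tool", "data": {
  "increments": [
    [[0,0,0.08],[0,0,0]],
    [[0,0,0.08],[0,0,0]],
    [[0,0,0.08],[0,0,0]],
    [[0,0,0.08],[0,0,0]]
  ]
}}

```text
time_s: 35.0
tool_pos: [0.48, 0.1964, 0.0125]
tool_rot: [-150.9, 89.7, -55.2]
force: [-2.0, -7.2, 15.6]
grip_width: -0.0001
```

Call:
{"op": "drive_tool", "data": {
  "increments": [
    [[0,0,0.08],[0,0,0]],
    [[0,0,0.08],[0,0,0]],
    [[0,0,0.08],[0,0,0]],
    [[0,0,0.08],[0,0,0]]
  ]
}}

```text
time_s: 35.4
tool_pos: [0.4788, 0.209, 0.0125]
tool_rot: [-151.3, 89.7, -55.6]
force: [-1.5, -7.0, 16.4]
grip_width: 0.0003
```

Call:
{"op": "drive_tool", "data": {
  "increments": [
    [[0,0,0.08],[0,0,0]],
    [[0,0,0.08],[0,0,0]],
    [[0,0,0.07],[0,0,0]],
    [[0,0,0.06],[0,0,0]]
  ]
}}

```text
time_s: 35.8
tool_pos: [0.4777, 0.2207, 0.0125]
tool_rot: [-149.1, 89.7, -53.4]
force: [-1.0, -7.1, 14.8]
grip_width: 0.0003
```

Call:
{"op": "drive_tool", "data": {
  "increments": [
    [[0.003,0,0.05],[0,0,0]],
    [[0,0,0.05],[0,0,0]],
    [[0,0,0.05],[0,0,0]]
  ]
}}

```text
time_s: 36.1
tool_pos: [0.4771, 0.2265, 0.0125]
tool_rot: [-150.3, 89.7, -54.6]
force: [-1.9, -7.9, 16.3]
grip_width: 0.0006
```

Call:
{"op": "drive_tool", "data": {
  "increments": [
    [[0,0,0.05],[0,0,0]],
    [[0,0,0.05],[0,0,0]]
  ]
}}

```text
time_s: 36.3
tool_pos: [0.4767, 0.2311, 0.0125]
tool_rot: [-141.9, 89.7, -46.2]
force: [-0.1, -1.3, 4.2]
grip_width: 0.0004
```

Call:
{"op": "drive_tool", "data": {
  "increments": [
    [[0,0,0.04],[0,0,0]]
  ]
}}

```text
time_s: 36.4
tool_pos: [0.4764, 0.2336, 0.0124]
tool_rot: [-126.1, 89.8, -30.4]
force: [-0.8, -3.6, 13.1]
grip_width: 0.0008
```

Call:
{"op": "drive_tool", "data": {
  "increments": [
    [[0.003,0,0.04],[0,0,0]]
  ]
}}

```text
time_s: 36.5
tool_pos: [0.4763, 0.235, 0.0124]
tool_rot: [-130.9, 89.7, -35.2]
force: [-0.3, -5.1, 16.1]
grip_width: 0.0003
```

Call:
{"op": "drive_tool", "data": {
  "increments": [
    [[0,0,0.04],[0,0,0]]
  ]
}}

```text
time_s: 36.6
tool_pos: [0.4761, 0.2365, 0.0124]
tool_rot: [-133.4, 89.7, -37.6]
force: [0.4, -9.5, 14.6]
grip_width: 0.0004
```

Run:
```python
from h import *
o=st()
c=cam("wrist"); crop(c,60,150,440,300,2,"pics/w22.png"); st()
```

```text
36.6 [0.4761 0.2365 0.0124] [-133.37   89.73  -37.63] F [ 0.44 -9.51 14.59] w 0.0004
36.65 [0.4761 0.2365 0.0124] [-135.46   89.73  -39.72] F [-0.34 -5.22 15.19] w 0.0006
```

View pics/w22.png

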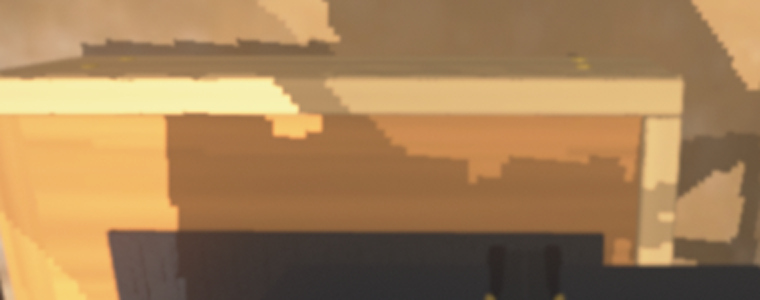

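Call:
{"op": "drive_tool", "data": {
  "increments": [
    [[0.003,0,0.03],[0,0,0]]
  ]
}}

```text
time_s: 36.75
tool_pos: [0.4761, 0.2364, 0.0124]
tool_rot: [-150.6, 89.7, -54.9]
force: [-1.2, -10.0, 19.0]
grip_width: 0.0006
```

Call:
{"op": "drive_tool", "data": {
  "increments": [
    [[0.003,0,0.03],[0,0,0]]
  ]
}}

```text
time_s: 36.85
tool_pos: [0.4761, 0.2364, 0.0124]
tool_rot: [-161.4, 89.6, -65.7]
force: [-1.8, -12.1, 21.4]
grip_width: 0.0008
```

Call:
{"op": "drive_tool", "data": {
  "increments": [
    [[-0.02,0,-0.02],[0,0,0]],
    [[-0.04,0,-0.04],[0,0,0]],
    [[-0.1,0,0],[0,0,0]],
    [[-0.3,0,0],[0,0,0]],
    [[-0.5,0,0],[0,0,0]]
  ]
}}

```text
time_s: 37.35
tool_pos: [0.4723, 0.238, 0.0483]
tool_rot: [86.5, 89.8, -177.6]
force: [-0.1, 0.3, 0.3]
grip_width: 0.0009
```

Call:
{"op": "drive_tool", "data": {
  "increments": [
    [[-0.6,0.1,-0.1],[0,0,0]],
    [[-0.8,0.1,-0.1],[0,0,0]],
    [[-0.6,0,0],[0,0,0]],
    [[0,0,0],[0,0,0]],
    [[0,0,0],[0,0,0]],
    [[0,0,0],[0,0,0]]
  ]
}}

```text
time_s: 37.95
tool_pos: [0.4657, 0.229, 0.1276]
tool_rot: [101.3, 89.9, -162.8]
force: [-0.7, -0.7, -0.6]
grip_width: 0.0003
```

Run:
```python
from h import *
o=st()
c=cam("wrist"); cv2.imwrite("pics/w23.png",c["frame"][:,:,::-1])
crop(c,150,150,410,300,3,"pics/w23c.png"); st()
```

```text
37.95 [0.4657 0.229  0.1276] [ 101.34   89.9  -162.82] F [-0.75 -0.66 -0.55] w 0.0003
38.0 [0.4656 0.2289 0.1274] [  97.74   89.88 -166.43] F [-1.06 -0.88 -0.04] w 0.0005
```

View pics/w23c.png

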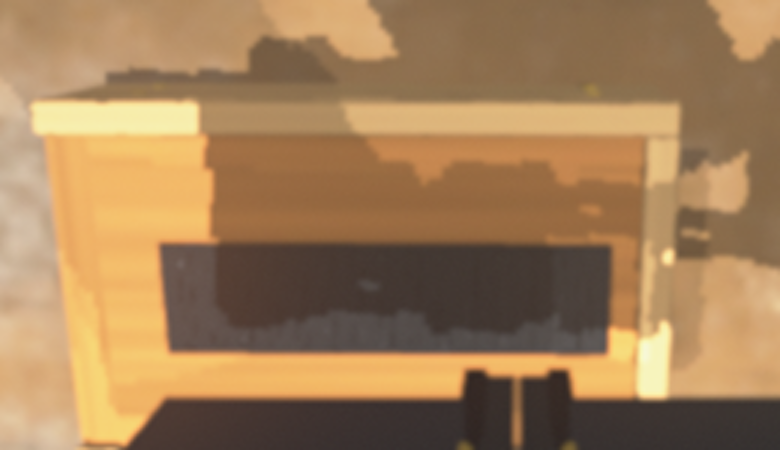

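Call:
{"op": "drive_tool", "data": {
  "increments": [
    [[-0.1,0.05,-0.7],[0,0,0]],
    [[-0.1,0.05,-0.8],[0,0,0]],
    [[-0.1,0.05,-0.8],[0,0,0]],
    [[-0.1,0.05,-0.8],[0,0,0]],
    [[-0.1,0.02,-0.8],[0,0,0]],
    [[-0.1,0,-0.8],[0,0,0]],
    [[-0.1,0,-0.8],[0,0,0]],
    [[0,0,-0.6],[0,0,0]],
    [[0,0,-0.4],[0,0,0]],
    [[0,0,0],[0,0,0]]
  ]
}}

```text
time_s: 39.0
tool_pos: [0.4836, -0.0324, 0.1555]
tool_rot: [67.5, 89.9, 163.1]
force: [0.2, -1.5, -0.5]
grip_width: 0.0004
```

Run:
```python
from h import *
o=st()
c=cam("top"); crop(c,200,210,300,285,8,"pics/top_end.png"); cv2.imwrite("pics/top_endfull.png",c["frame"][:,:,::-1])
s=cam("side"); cv2.imwrite("pics/side_end.png",s["frame"][:,:,::-1])
a=cv2.imread("pics/top0.png").astype(float)[210:285,200:300]; b=c["frame"][210:285,200:300,::-1].astype(float)
d=np.abs(a-b).max(2); cv2.imwrite("pics/diff.png",cv2.resize(np.clip(d*2,0,255).astype(np.uint8),None,fx=8,fy=8))
# strip shift by profile along strip row
g=lambda x: cv2.cvtColor(np.clip(x,0,255).astype(np.uint8),cv2.COLOR_BGR2GRAY).astype(np.float32)
for (y0,y1,x0,x1) in [(30,48,10,30),(28,46,60,85),(0,75,0,100)]:
    print(cv2.phaseCorrelate(g(a)[y0:y1,x0:x1].copy(),g(b)[y0:y1,x0:x1].copy()))
st()
```

```text
39.0 [ 0.4836 -0.0324  0.1555] [ 67.49  89.89 163.09] F [ 0.18 -1.53 -0.46] w 0.0004
((-0.1607369385685118, -0.3603126194276971), 1.1021768457359737)
((0.33478068980551967, -0.9227480514948372), 0.9477049848768446)
((0.025030414642301935, 0.3830885451451138), 0.9132892756144205)
39.1 [ 0.4837 -0.029   0.1559] [ 35.64  89.9  131.5 ] F [ 0.08  0.47 -0.56] w 0.0005
```

View pics/top_end.png

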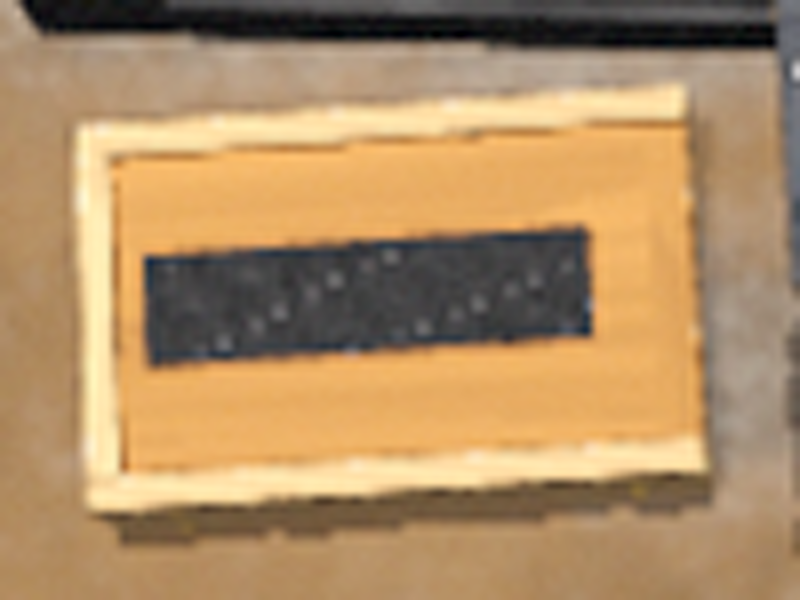

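View pics/side_end.png

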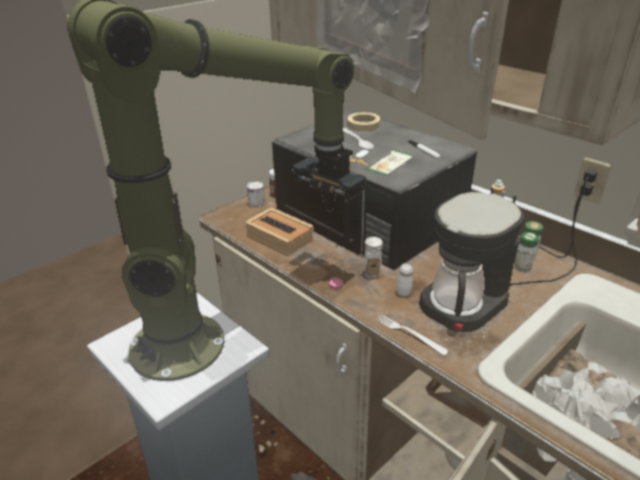

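Call:
{"op": "drive_tool", "data": {
  "increments": [
    [[0,0,0],[0,0,0]],
    [[0,0,0],[0,0,0]],
    [[0,0,0],[0,0,0]]
  ]
}}

```text
time_s: 39.4
tool_pos: [0.4841, -0.0294, 0.1565]
tool_rot: [-157.9, 90.0, -62.0]
force: [0.2, -0.2, 0.5]
grip_width: 0.0004
```

Run:
```python
from h import *
o=st(); print(np.abs(o["joint_velocities"]).max())
print(env.sign_off())
```

```text
39.4 [ 0.4841 -0.0294  0.1565] [-157.89   89.99  -61.98] F [ 0.18 -0.16  0.52] w 0.0004
0.2587795402081145
the job is handed in; nothing more can be done
None
```

I slid the lid open by about 94 mm, set the tea light down flat in the empty end of the box, slid the lid home again and handed in at 39.4 s.

**Last checks**
- **Lid:** the end top picture shows it shut, about 0.5 mm further in than at the start and about 1.3 mm to the side, within its play.
- **Tea light:** the wrist picture taken after I let go shows it upright on the floor at box x of about -32 mm. The shut lid hides it, so this was not rechecked at the end.
- **Bystanders:** the shaker, jar, fork and pink candle look unmoved in the end side picture. I did not measure this. I never identified or measured the tin.
- **Robot:** it was clear of everything and at rest when I handed in.

**What disagreed or ran close**
- **Finger length:** the real fingertips end about 34 mm short of the reported TCP. The pictures showed it, and contact with the lid came at TCP z of about 0.0125 m instead of 0.047 m. I worked to the measured offset from then on.
- **Lid force:** readings at the lid were mostly 14 to 19 N. They reached about 23 N at the catch on opening and about 24.6 N at the end stop on closing, and I backed off at once each time. With sensor noise of about 1 N, the last one was very near the 25 N limit.

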